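# File the standing books in the sliding book rack

### The arm

A 6-joint arm with a two-finger parallel gripper is mounted at the origin on a cart in front of the work surface, level with it; the furniture and walls round the work are solid. World frame = base frame: x ahead of the robot, y to its left, z up, the work surface at z = 0. Lengths are in m, angles in rad, forces in N, time in s.
With the tool pointing down it reaches from about 0.375 to 0.75 m from the base axis. Payload 9 kg.
Tool frame: the origin (TCP) lies between the finger pads; the fingertips stand 25 mm ahead of it and the grasp point (between the pads) lies 6 mm ahead of it; x points along the fingers, y is the direction in which the jaws open and shut, and the axes are right-handed (so a half turn about x gives the same grasp; the last joint's range is limited). The gripper opens to 85 mm and grips with 20 to 120 N. Pads are 22 mm wide; open, the fingers measure 114 mm over their backs; the gripper's body (76 mm by 85 mm) begins 54 mm behind the grasp point. The pads swing forward as they close: fully open they stand 13 mm farther back than shut.
Start: joints at [-1.431, 0.104, 0.097, 1.564, 0, 1.353], TCP at [0.21, -0.562, 0.256] pointing down, gripper open.
Joint ranges: [-2.99, 2.99], [-0.84, 1.86], [-1.1, 1.16], [-1.84, 2.11], [-1.51, 1.56], [-3.14, 3.14]. Speed limits (rad/s): [2.22, 2.22, 2.57, 3.14, 3.14, 3.14].

### API

Orientations are given as [roll, pitch, yaw] about the fixed x, y, z axes, in that order (R = Rz(yaw) Ry(pitch) Rx(roll)).
In Python, from cell import ctrl gives the robot as it stands.
- The arm moves only by the tool servo_tool, never from a script. Its argument "targets" is a list of rows, each a list of 3 entries, a list of its own where there are three numbers: the shift along the tool's x, y, z in m, then the turn, a rotation vector about the tool's x, y, z in rad, then the finger opening in m, from 0 to 0.0854. A call has 1 to 20 rows; each row shifts and turns the pose as measured when the row begins, along the tool's axes as they then stand; what a row does not reach is not made up. A row lasts 1/8 s, in which the tool goes at most 62.5 mm and 10.7 degrees, less where a joint would pass 70% of its speed; a pose out of reach is approached as far as the arm can. A call with a gripper value outside its range is refused whole. The fingers move at their own pace and stop on an object; the grip force is fixed at half the most. Time passes only in rows, so rows that do not move let the fingers close. It gives the time, the measured TCP pose, the force and the opening at its end, in the units of the state.
- ctrl.read_state(): the state, without advancing time (a new reading comes with each control period).
- ctrl.get_image(name): name is "side" or "top"; returns a dict with "img" (480x640x3 uint8, blue, green, red), "range_z" (480x640 float32, m along the optical axis (not along the pixel's ray), 0 where there is no reading), "camera_matrix" (3x3 intrinsics, pixels), "position" and "attitude" of the camera in the world. Camera axes: x right, y up, looking along -z (the intrinsics and any distortion apply to the point x, -y, -z); pixel columns grow to the right and rows downward; lengths in m; the calibration is good to about 2 mm. A picture is of the moment at which its call begins.
- ctrl.finish_job(): hands the job in, once; it reports no verdict.
The state is a dict: "time_s": time; "joint_pos": joint angles; "dq": joint speeds; "joint_torque": joint torques, N m; "tcp_pos": TCP position; "eef_rot": TCP orientation; "force": force on the tool from outside, world axes, zero at the start; "torque": the same for the moment, N m; "opening": opening from 0.0 (shut) to 1.0 (fully open).
Only numpy, scipy, OpenCV 4.12 (cv2) and the standard library are available. Lean on these libraries where they do the work, as an engineer would, in place of code of your own. Each camera call takes 0.05 s, during which the arm holds its last target.

### The job

Four small books are standing loose on the table (leave the ones lying flat): file all four upright on the wooden sliding book rack with their spines to its front, side by side in order of size, the largest against the fixed end, then the two of middle size (either one first), then the smallest. Push the sliding end up snug so that the books stand in one closed row between the two ends, and do not disturb the bowl, the card deck and the candle.

Things in the scene. Friction and masses are not known exactly. Their poses are not given: they have to be found in the camera images.
- book_large: the largest standing book, yellow top and a picture of a dish on the cover: 18 mm thick, 121 mm wide, 175 mm tall, 0.22 kg; Origin: centre of its underside; x through its thickness (front cover at -x), y along its width (spine at +y), z up. Starts upright on the table, cover towards the robot within 0.25 rad, so the spine is on the robot's left. Pinch across the thickness, near the top.
- book_mid_a: one of the two equal middle-sized standing books, blue cover with red, white and yellow paper-cut shapes: 22 mm thick, 101 mm wide, 165 mm tall, 0.22 kg; frame and start as for the largest book.
- book_mid_b: the other middle-sized standing book, blue cover with red, white and yellow paper-cut shapes too: 22 mm thick, 101 mm wide, 165 mm tall, 0.22 kg; frame and start as for the largest book.
- book_small: the smallest standing book, white cover with rows of small red triangles: 20 mm thick, 88 mm wide, 112 mm tall, 0.12 kg; frame and start as for the largest book. It is 53 mm lower than the middle ones, so a wide gripper cannot set it down close beside one of them.
- rack: wooden book rack, fixed, 340 x 156 mm. Origin: middle of the front edge, at table height; x to the back, y along it to the fixed end (robot's left), yaw within 0.2 rad. Deck top z = 16 mm, from y = -172 to 168; lips in front and behind, tops z = 24 mm, leave 140 mm between (centre line x = 78 mm). Fixed end: board 125 mm high over the table, inner face at y = +150 mm.
- rack_end (a joint): sliding end: board 14 mm thick, top 110 mm above the table, short feet behind it. Value: clear space (m) between the inner faces of the two ends; 0 = ends meet, 0.255 = fully open, starts 0.23 to 0.25; the four books together are 82 mm thick. Slides along the rack's y at about 2 N and stays where left; it pushes standing books along the deck.
- rack_knob (a point): centre of the brass ball, 24 mm across, on a neck on top of the sliding end: 140 mm above the table, on the rack's centre line, 7 mm from the sliding end's inner face (towards the rack's -y). Can be pinched from above.
- pebble_bowl: bystander: small glass bowl of pebbles, 90 mm across, 70 mm high, loose on the table. Origin: centre of its underside.
- card_deck: bystander: boxed deck of cards with a bright pattern lying flat, 62 x 88 x 14 mm, loose on the table. Origin: centre of its underside.
- candle: bystander: candle in a brass tin, 50 mm across, 28 mm high, loose on the table near the table's front edge. Origin: centre of its underside.

How it is judged:
At the end, for the whole second after the job is handed in: Books upright (0.12 rad) and square (0.15 rad) on the deck, within 30 mm of its centre line, spines to the front, at rest; from the fixed end's face the largest's centre is within 24 mm, the middle ones' 20 to 67, the smallest's 62 to 100 mm; sliding end closed to 91 mm or less; bystanders unmoved (y of book_large in the frame of rack between 0.126 and 0.16 m and x of book_large in the frame of rack between 0.048 and 0.108 m and z of book_large in the frame of rack between 0.012 and 0.022 m and angle between each of book_large, book_mid_a, book_mid_b, book_small's own z axis and vertical below 0.12 rad and angle between the x axis of each of book_large, book_mid_a, book_mid_b, book_small and the y axis of rack, either way round below 0.15 rad and y of rack in the frame of book_large above 0.03 m and linear speed of each of book_large, book_mid_a, book_mid_b, book_small below 0.02 m/s and y of book_mid_a in the frame of rack between 0.083 and 0.13 m and x of book_mid_a in the frame of rack between 0.048 and 0.108 m and z of book_mid_a in the frame of rack between 0.012 and 0.022 m and y of rack in the frame of book_mid_a above 0.03 m and y of book_mid_b in the frame of rack between 0.083 and 0.13 m and x of book_mid_b in the frame of rack between 0.048 and 0.108 m and z of book_mid_b in the frame of rack between 0.012 and 0.022 m and y of rack in the frame of book_mid_b above 0.03 m and y of book_small in the frame of rack between 0.05 and 0.088 m and x of book_small in the frame of rack between 0.048 and 0.108 m and z of book_small in the frame of rack between 0.012 and 0.022 m and y of rack in the frame of book_small above 0.03 m and value of joint rack_end below 0.091 m); the robot touches nothing.
It fails at once if the glass bowl is pushed more than 20 mm or tipped (distance of pebble_bowl from where it was at the start of the episode above 0.02 m or angle between pebble_bowl's own z axis and vertical above 0.4 rad).
It fails at once if the card deck is pushed more than 20 mm or tipped (distance of card_deck from where it was at the start of the episode above 0.02 m or angle between card_deck's own z axis and vertical above 0.4 rad).
It fails at once if the candle is pushed more than 20 mm or tipped (distance of candle from where it was at the start of the episode above 0.02 m or angle between candle's own z axis and vertical above 0.4 rad).
It also fails if it takes over 128 s, if anything falls off the work surface, if the arm or the gripper's body presses on something with over 40 N, if the wrist force passes 120 N, or if a joint passes its speed limit or range.

## Working session

There is one attempt and no reset: what is moved stays moved. The work goes in short steps, Python scripts to look and compute and a tool call to move; the robot and the scene stay as the last step left them, time stands still between calls to the robot, and variables do not carry over. Pictures are saved under pics/ and viewed, and the job is handed in when it is done.

Besides the shell and the picture viewer there is one more tool, called after "Emit:" by a JSON object that holds its "method" and its "body", one argument or row to a line. servo_tool: Moves the arm, as the interface text tells. Its arguments: {"type":"object","properties":{"targets":{"type":"array"}},"required":["targets"]}

```bash
ls; mkdir -p pics
python3 - <<'E'
from cell import ctrl
import cv2,numpy as np
s=ctrl.read_state()
for k,v in s.items(): print(k,np.round(v,3))
for n in("side","top"):
    d=ctrl.get_image(n); cv2.imwrite(f"pics/{n}0.png",d["img"]); print(n,d["camera_matrix"],d["position"],d["attitude"],d["range_z"].min(),d["range_z"].max(),[k for k in d])
E
```

```text
pics
time_s 0.0
joint_pos [-1.431  0.105  0.096  1.564 -0.     1.353]
dq [ 0.     0.001 -0.001  0.    -0.001 -0.002]
joint_torque [-0.0000e+00 -5.5692e+01  5.0367e+01  1.6000e-02 -1.0000e-03  0.0000e+00]
tcp_pos [ 0.21  -0.562  0.256]
eef_rot [-1.784  1.569  1.715]
force [ 0.188 -0.137  0.031]
torque [-0.045 -0.03   0.014]
opening 0.998
side [[524.90065909   0.         319.55029004]
 [  0.         524.90065909 243.49323039]
 [  0.           0.           1.        ]] [ 0.85954636 -0.99596258  1.32747852] [ 0.68626752 -0.00985172  0.35858107] 0.0 3.5075948 ['img', 'range_z', 'camera_matrix', 'position', 'attitude']
top [[555.08207968   0.         327.93261915]
 [  0.         555.08207968 242.91403494]
 [  0.           0.           1.        ]] [ 0.25333422 -0.05580774  1.55719249] [ 0.1963334  -0.01524665 -1.56651908] 0.0 2.6114066 ['img', 'range_z', 'camera_matrix', 'position', 'attitude']
```

View pics/side0.png

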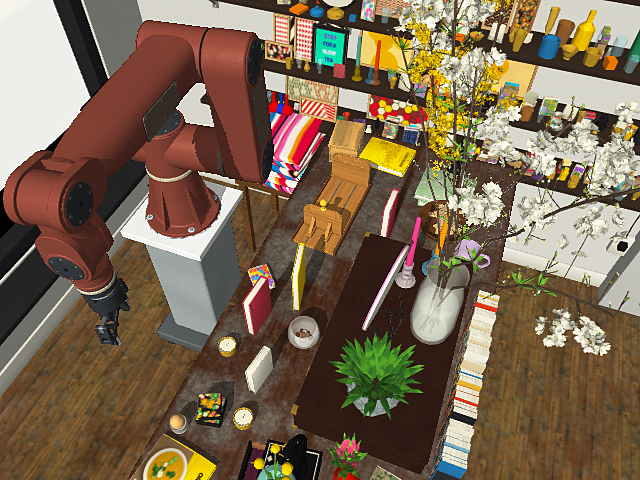

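View pics/top0.png

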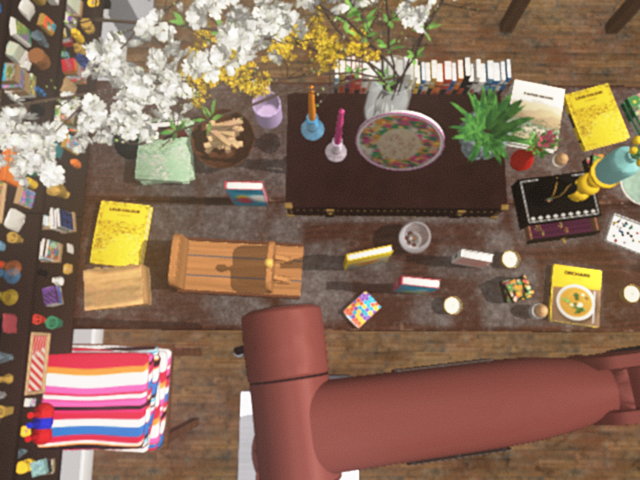

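```bash
cat > h.py <<'E'
from cell import ctrl
import cv2,numpy as np
from scipy.spatial.transform import Rotation as R
def cam(n):
    d=ctrl.get_image(n); K=d["camera_matrix"]; Rm=R.from_euler('xyz',d["attitude"]).as_matrix(); d["K"]=K; d["R"]=Rm; d["p"]=np.array(d["position"])
    v,u=np.mgrid[0:480,0:640]; z=d["range_z"]
    c=np.stack([(u-K[0,2])/K[0,0],-(v-K[1,2])/K[1,1],-np.ones_like(z)],-1)
    d["ray"]=c@Rm.T
    d["P"]=d["p"]+d["ray"]*z[...,None]
    d["P"][z==0]=np.nan
    return d
def onplane(d,uv,h):
    K=d["K"]; uv=np.atleast_2d(uv).astype(float)
    c=np.stack([(uv[:,0]-K[0,2])/K[0,0],-(uv[:,1]-K[1,2])/K[1,1],-np.ones(len(uv))],-1)@d["R"].T
    t=(h-d["p"][2])/c[:,2]; return d["p"]+c*t[:,None]
def proj(d,X):
    c=(np.atleast_2d(X)-d["p"])@d["R"]; K=d["K"]
    return np.stack([K[0,0]*c[:,0]/-c[:,2]+K[0,2],-K[1,1]*c[:,1]/-c[:,2]+K[1,2]],-1)
def save(n,img,box,s):
    x0,y0,x1,y1=box; cv2.imwrite("pics/"+n,cv2.resize(img[y0:y1,x0:x1],None,fx=s,fy=s,interpolation=cv2.INTER_CUBIC))
def st():
    s=ctrl.read_state(); m=R.from_euler('xyz',s["eef_rot"]).as_matrix()
    print("t %.2f"%s["time_s"],"tcp",np.round(s["tcp_pos"],4),"F",np.round(s["force"],1),"op",np.round(s["opening"],3),"q",np.round(s["joint_pos"],2)); print("toolaxes(cols)\n",np.round(m,3)); return s,m
E
python3 - <<'E'
from h import *
t=cam("top"); s=cam("side")
save("topA.png",t["img"],(160,170,530,330),2.1)
save("sideA.png",s["img"],(180,110,430,440),1.8)
P=t["P"]
# table z check
for uv in [(200,215),(330,220),(330,310),(480,300),(560,250)]: print(uv,np.round(P[uv[1],uv[0]],3))
for n,(u0,u1,v0,v1) in dict(a=(215,275,170,215),L=(335,400,240,275),b=(390,445,270,298),S=(445,500,240,275)).items():
    p=P[v0:v1,u0:u1].reshape(-1,3); p=p[~np.isnan(p[:,2])]
    zt=np.percentile(p[:,2],97); q=p[(p[:,2]>zt-.008)&(p[:,2]<zt+.01)&(p[:,2]>.08)]
    r=cv2.minAreaRect((q[:,:2]*1000).astype(np.float32)); print(n,len(q),round(zt,3),q.mean(0).round(3),r)
E
```

```text
(200, 215) [0.641 0.289 0.006]
(330, 220) [ 0.632 -0.084 -0.005]
(330, 310) [ 0.372 -0.085 -0.003]
(480, 300) [ 0.402 -0.507  0.001]
(560, 250) [ 0.548 -0.746 -0.002]
a 335 0.164 [0.683 0.146 0.162] ((682.7490844726562, 145.99072265625), (24.604568481445312, 99.02044677734375), 0.7426304817199707)
L 311 0.175 [ 0.505 -0.18   0.173] ((505.3218994140625, -179.9208221435547), (18.802637100219727, 117.61064910888672), 12.923954010009766)
b 301 0.166 [ 0.434 -0.308  0.163] ((433.4352722167969, -309.0458984375), (98.7421875, 22.894060134887695), 83.84585571289062)
S 238 0.112 [ 0.512 -0.468  0.11 ] ((511.9377746582031, -470.0602111816406), (85.68538665771484, 23.291133880615234), 80.1795654296875)
```

```bash
sleep 0
```

```text
(no output)
```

View pics/topA.png

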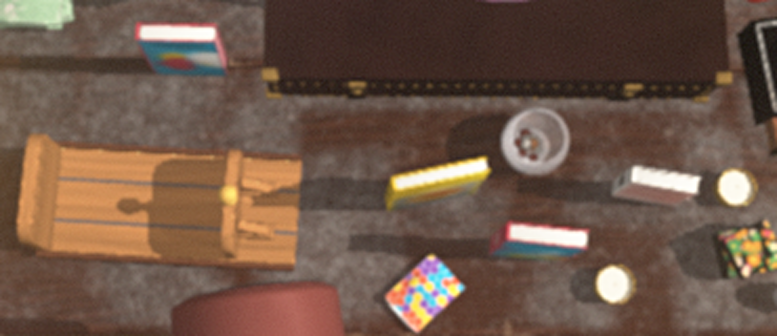

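View pics/sideA.png

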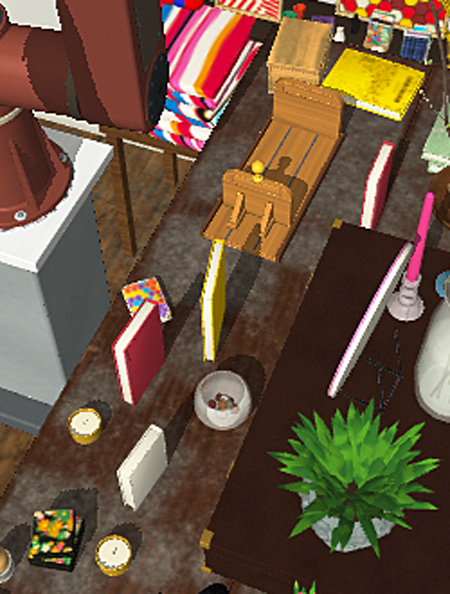

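Run:
```python
from h import *
t=cam("top")
P=t["P"]
def rect(q,n):
    r=cv2.minAreaRect((q[:,:2]*1000).astype(np.float32)); print(n,len(q),q.mean(0).round(4),[np.round(x,1) for x in r])
sub=P[228:305,160:310].reshape(-1,3); sub=sub[~np.isnan(sub[:,2])]
print(np.histogram(sub[:,2],bins=np.arange(0,.17,.01)))
hsv=cv2.cvtColor(t["img"],cv2.COLOR_BGR2HSV)
w=(hsv[...,0]>8)&(hsv[...,0]<22)&(hsv[...,1]>110)&(hsv[...,2]>70)
w[:228]=0;w[305:]=0;w[:,:160]=0;w[:,310:]=0
w=cv2.morphologyEx(w.astype(np.uint8),cv2.MORPH_OPEN,np.ones((3,3)))>0
cv2.imwrite("pics/w.png",np.where(w[...,None],t["img"],0)[220:310,150:320].repeat(4,0).repeat(4,1))
q=P[w]
rect(q[(q[:,2]>.118)&(q[:,2]<.132)&(q[:,1]>.3)],"fixed")
rect(q[(q[:,2]>.100)&(q[:,2]<.116)&(q[:,1]<.3)],"slider")
rect(q[(q[:,2]>.122)&(q[:,2]<.16)&(q[:,1]<.3)],"knob")
rect(q[(q[:,2]>.009)&(q[:,2]<.03)],"deck")
# lips: fit edges
d=q[(q[:,2]>.017)&(q[:,2]<.03)]
print(d[:,0].min(),d[:,0].max(),d[:,1].min(),d[:,1].max())
for nm,box in dict(bowl=(395,220,432,255),deck=(340,290,385,330),candle=(440,293,466,318)).items():
    p=P[box[1]:box[3],box[0]:box[2]].reshape(-1,3); p=p[p[:,2]>.009]; rect(p,nm); print(p[:,2].max())
```

```text
(array([2160, 4410, 1244,  155,   86,   95,  112,   77,   69,   89,  198,
        178,  297,   19,   41,   25]), array([0.  , 0.01, 0.02, 0.03, 0.04, 0.05, 0.06, 0.07, 0.08, 0.09, 0.1 ,
       0.11, 0.12, 0.13, 0.14, 0.15, 0.16]))
fixed 341 [0.4954 0.327  0.1243] [array([497. , 327.2]), array([ 20.1, 127.5]), np.float64(87.5)]
slider 207 [0.4823 0.0793 0.1084] [array([484.2,  78.4]), array([ 16.5, 127.1]), np.float64(86.8)]
knob 49 [0.4833 0.0809 0.1479] [array([484.2,  78.8]), array([21.2, 22. ]), np.float64(44.3)]
deck 5371 [0.4868 0.1683 0.017 ] [array([490.1, 193.2]), array([392.4, 155.6]), np.float64(87.2)]
0.4030219708008944 0.5716111163644215 -0.0050238775728378565 0.33902041286761264
bowl 709 [ 0.5752 -0.3171  0.0419] [array([ 583.2, -318.3]), array([ 87.4, 106.5]), np.float64(79.4)]
0.07666190793874184
deck 658 [ 0.3753 -0.1702  0.0148] [array([ 373.8, -171.5]), array([111.1,  87.9]), np.float64(43.3)]
0.024892424129922208
candle 276 [ 0.3871 -0.4217  0.0222] [array([ 387.7, -421.7]), array([48.9, 49.6]), np.float64(58.3)]
0.03509639244709817
```

View pics/w.png

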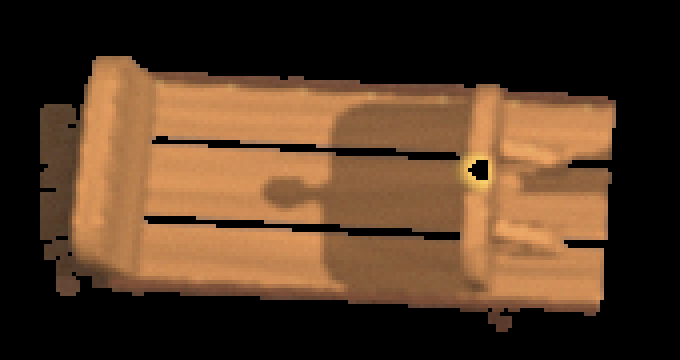

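Run:
```python
from h import *
st()
```

```text
t 0.25 tcp [ 0.2101 -0.5619  0.2559] F [0.3 0.1 0.2] op 1.0 q [-1.43  0.1   0.1   1.56  0.    1.35]
toolaxes(cols)
 [[-0.     0.35  -0.937]
 [ 0.001 -0.937 -0.35 ]
 [-1.    -0.001 -0.   ]]
```

Emit:
{"method": "servo_tool", "body": {
  "targets": [
    [[0, 0, 0], [-0.18, 0, 0], 0.07],
    [[0, 0, 0], [-0.18, 0, 0], 0.07],
    [[0, 0, 0], [-0.18, 0, 0], 0.07],
    [[0, 0, 0], [-0.18, 0, 0], 0.07],
    [[0, 0, 0], [-0.18, 0, 0], 0.07],
    [[0, 0, 0], [-0.18, 0, 0], 0.07],
    [[0, 0, 0], [-0.18, 0, 0], 0.07],
    [[0, 0, 0], [-0.18, 0, 0], 0.07]
  ]
}}

```text
time_s: 1.25
tcp_pos: [0.2101, -0.5613, 0.2546]
eef_rot: [3.005, 1.568, 1.707]
force: [0.3, 0.0, -0.4]
opening: 0.819
```

```bash
cat >> h.py <<'E'
O=np.array([0.4111,0.1721]); YR=-0.05
def rk(x,y): 
    c,s=np.cos(YR),np.sin(YR); return O+np.array([c*x-s*y,s*x+c*y])
def go(xyz,phi):
    s,m=st(); p=np.array(s["tcp_pos"])
    c=np.cos(phi);si=np.sin(phi)
    G=np.column_stack([[0,0,-1],[c,si,0],np.cross([0,0,-1],[c,si,0])])
    d=m.T@(np.array(xyz)-p); w=R.from_matrix(m.T@G).as_rotvec()
    print("shift now-frame",d.round(4),"turn",w.round(3),"| shift in target frame",(G.T@(np.array(xyz)-p)).round(4))
E
python3 -c "
from h import *
go([.505,-.180,.256],.225)"
```

```text
t 1.25 tcp [ 0.2101 -0.5613  0.2546] F [ 0.3  0.  -0.4] op 0.819 q [-1.43  0.11  0.1   1.56  0.   -0.13]
toolaxes(cols)
 [[-0.     0.963  0.27 ]
 [ 0.003  0.27  -0.963]
 [-1.     0.    -0.003]]
shift now-frame [-0.0004  0.3868 -0.2877] turn [ 0.048 -0.003 -0.   ] | shift in target frame [-0.0014  0.3726 -0.3059]
```

Emit:
{"method": "servo_tool", "body": {
  "targets": [
    [[0, 0.038, -0.029], [0.005, 0, 0], 0.07],
    [[0, 0.038, -0.029], [0.005, 0, 0], 0.07],
    [[0, 0.038, -0.029], [0.005, 0, 0], 0.07],
    [[0, 0.038, -0.029], [0.005, 0, 0], 0.07],
    [[0, 0.038, -0.029], [0.005, 0, 0], 0.07],
    [[0, 0.038, -0.029], [0.005, 0, 0], 0.07],
    [[0, 0.038, -0.029], [0.005, 0, 0], 0.07],
    [[0, 0.038, -0.029], [0.005, 0, 0], 0.07],
    [[0, 0.038, -0.029], [0.005, 0, 0], 0.07]
  ]
}}

```text
time_s: 2.38
tcp_pos: [0.4809, -0.2143, 0.2544]
eef_rot: [2.779, 1.568, 1.432]
force: [0.1, -0.3, -1.0]
opening: 0.817
```

```bash
python3 -c "
from h import *
go([.505,-.180,.256],.225)"
```

```text
t 2.38 tcp [ 0.4809 -0.2143  0.2544] F [ 0.1 -0.3 -1. ] op 0.817 q [-0.67 -0.12 -0.13  1.56  0.    0.68]
toolaxes(cols)
 [[ 0.     0.975  0.222]
 [ 0.003  0.222 -0.975]
 [-1.     0.001 -0.003]]
shift now-frame [-0.0015  0.0311 -0.0281] turn [-0.001 -0.003 -0.001] | shift in target frame [-0.0016  0.0312 -0.028 ]
```

Emit:
{"method": "servo_tool", "body": {
  "targets": [
    [[0, 0.03, -0.027], [0, 0, 0], 0.07],
    [[0, 0, 0], [0, 0, 0], 0.07]
  ]
}}

```text
time_s: 2.62
tcp_pos: [0.5061, -0.1775, 0.2544]
eef_rot: [2.752, 1.567, 1.41]
force: [0.7, -0.7, 0.4]
opening: 0.82
```

```bash
python3 -c "
from h import *
go([.505,-.180,.160],.225)"
```

```text
t 2.62 tcp [ 0.5061 -0.1775  0.2544] F [ 0.7 -0.7  0.4] op 0.82 q [-0.58 -0.09 -0.1   1.56  0.    0.76]
toolaxes(cols)
 [[ 0.001  0.974  0.226]
 [ 0.003  0.226 -0.974]
 [-1.     0.001 -0.003]]
shift now-frame [ 0.0944 -0.0017  0.0025] turn [ 0.003 -0.003 -0.001] | shift in target frame [ 0.0944 -0.0016  0.0022]
```

Emit:
{"method": "servo_tool", "body": {
  "targets": [
    [[0.032, -0.001, 0.001], [0, 0, 0], 0.07],
    [[0.032, -0.001, 0.001], [0, 0, 0], 0.07],
    [[0.03, 0, 0], [0, 0, 0], 0.07],
    [[0, 0, 0], [0, 0, 0], 0.07],
    [[0, 0, 0], [0, 0, 0], 0.0],
    [[0, 0, 0], [0, 0, 0], 0.0],
    [[0, 0, 0], [0, 0, 0], 0.0],
    [[0, 0, 0], [0, 0, 0], 0.0],
    [[0, 0, 0], [0, 0, 0], 0.0],
    [[0, 0, 0], [0, 0, 0], 0.0]
  ]
}}

```text
time_s: 3.88
tcp_pos: [0.5048, -0.183, 0.1624]
eef_rot: [1.165, 1.566, -0.179]
force: [-0.3, -0.8, -3.0]
opening: 0.192
```

Run:
```python
from h import *
st()
t=cam("top");s=cam("side")
save("t1.png",t["img"],(300,200,480,330),3); save("s1.png",s["img"],(180,110,430,440),1.8)
```

```text
t 3.88 tcp [ 0.5048 -0.183   0.1624] F [-0.3 -0.8 -3. ] op 0.192 q [-0.59 -0.09 -0.27  1.39  0.    0.75]
toolaxes(cols)
 [[ 0.004  0.974  0.225]
 [-0.001  0.225 -0.974]
 [-1.     0.004  0.002]]
```

View pics/s1.png

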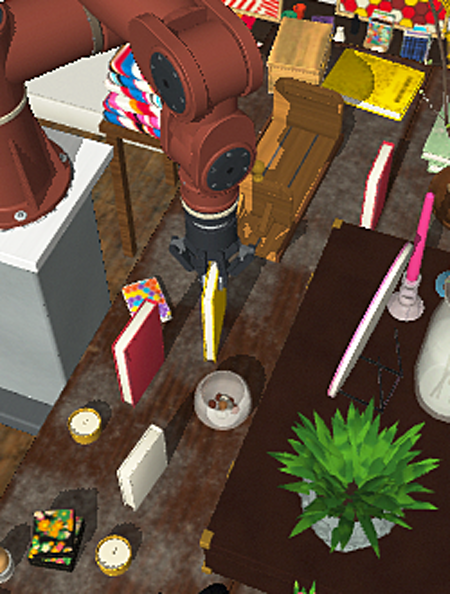

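Emit:
{"method": "servo_tool", "body": {
  "targets": [
    [[-0.03, 0, 0], [0, 0, 0], 0.0],
    [[-0.03, 0, 0], [0, 0, 0], 0.0],
    [[-0.03, 0, 0], [0, 0, 0], 0.0],
    [[-0.03, 0, 0], [-0.16, 0, 0], 0.0],
    [[-0.03, 0, 0], [-0.16, 0, 0], 0.0],
    [[-0.03, 0, 0], [-0.16, 0, 0], 0.0],
    [[0, 0, 0], [-0.16, 0, 0], 0.0],
    [[0, 0, 0], [-0.16, 0, 0], 0.0],
    [[0, 0, 0], [-0.16, 0, 0], 0.0],
    [[0, 0, 0], [-0.16, 0, 0], 0.0],
    [[0, 0, 0], [-0.16, 0, 0], 0.0],
    [[0, 0, 0], [0, 0, 0], 0.0]
  ]
}}

```text
time_s: 5.48
tcp_pos: [0.5036, -0.1823, 0.3467]
eef_rot: [0.41, 1.568, 0.387]
force: [0.2, -0.4, -3.5]
opening: 0.198
```

```bash
python3 -c "
from h import *
print(rk(.078,.135))
go([*rk(.078,.135),.345],1.521)"
```

```text
[0.49574971 0.30303291]
t 5.47 tcp [ 0.5036 -0.1823  0.3467] F [ 0.2 -0.4 -3.5] op 0.198 q [-0.59 -0.05  0.1   1.73  0.   -0.57]
toolaxes(cols)
 [[ 0.002  0.023  1.   ]
 [ 0.001  1.    -0.023]
 [-1.     0.001  0.002]]
shift now-frame [ 0.0022  0.485  -0.0192] turn [ 0.026  0.002 -0.001] | shift in target frame [ 0.0017  0.4844 -0.032 ]
```

Emit:
{"method": "servo_tool", "body": {
  "targets": [
    [[0, 0.02, -0.001], [0.004, 0, 0], 0.0],
    [[0, 0.04, -0.002], [0.004, 0, 0], 0.0],
    [[0, 0.04, -0.002], [0.004, 0, 0], 0.0],
    [[0, 0.04, -0.002], [0.004, 0, 0], 0.0],
    [[0, 0.04, -0.002], [0.004, 0, 0], 0.0],
    [[0, 0.04, -0.002], [0.004, 0, 0], 0.0],
    [[0, 0.04, -0.003], [0, 0, 0], 0.0],
    [[0, 0.04, -0.003], [0, 0, 0], 0.0],
    [[0, 0.04, -0.003], [0, 0, 0], 0.0],
    [[0, 0.04, -0.003], [0, 0, 0], 0.0],
    [[0, 0.04, -0.002], [0, 0, 0], 0.0],
    [[0, 0.03, -0.002], [0, 0, 0], 0.0],
    [[0, 0, 0], [0, 0, 0], 0.0]
  ]
}}

```text
time_s: 7.1
tcp_pos: [0.4958, 0.2942, 0.3484]
eef_rot: [1.178, 1.566, 1.091]
force: [0.5, -0.2, -3.3]
opening: 0.195
```

Run:
```python
from h import *
go([*rk(.078,.135),.200],1.521)
t=cam("top");s=cam("side")
save("t2.png",t["img"],(130,170,330,330),3); save("s2.png",s["img"],(240,60,480,300),2.4)
```

```text
t 7.10 tcp [0.4958 0.2942 0.3484] F [ 0.5 -0.2 -3.3] op 0.195 q [0.31 0.07 0.23 1.73 0.   0.39]
toolaxes(cols)
 [[ 0.002  0.087  0.996]
 [ 0.005  0.996 -0.087]
 [-1.     0.005  0.002]]
shift now-frame [ 0.1485  0.0081 -0.0011] turn [-0.037  0.002 -0.005] | shift in target frame [ 0.1484  0.0088 -0.0005]
```

View pics/s2.png

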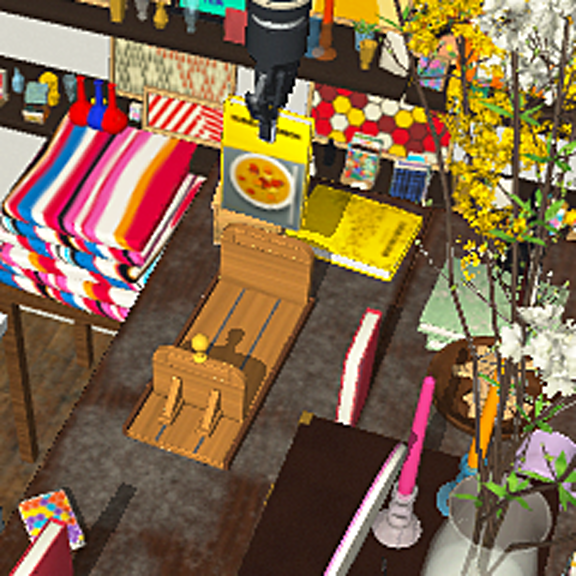

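View pics/t2.png

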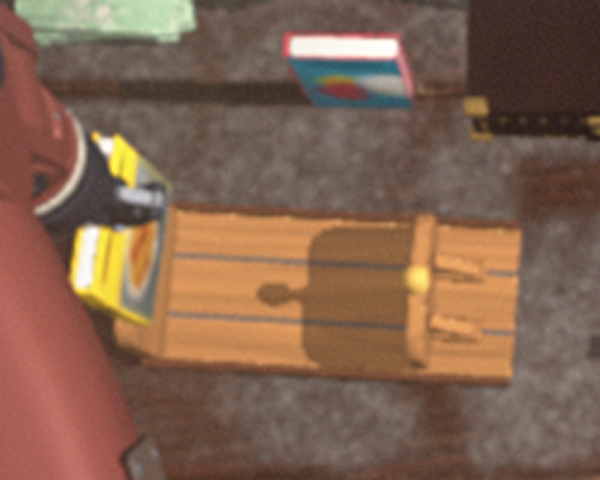

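```bash
cat >> h.py <<'E'
def plane(q):
    c=q.mean(0); 
    for _ in range(3):
        c=q.mean(0); n=np.linalg.svd(q-c,full_matrices=False)[2][2]; r=(q-c)@n; q=q[abs(r)<2.5*max(r.std(),1e-3)]
    return c,n,q
E
python3 - <<'E'
from h import *
s=cam("side"); P=s["P"]
m=(P[...,1]>.2)&(P[...,1]<.34)&(P[...,2]>.14)&(P[...,2]<.36)&(abs(P[...,0]-.495)<.08)
m=cv2.erode(m.astype(np.uint8),np.ones((3,3)))>0
hsv=cv2.cvtColor(s["img"],cv2.COLOR_BGR2HSV)
q=P[m]; q=q[abs(q[:,1]-.285)<.015]
c,n,q=plane(q); print(c.round(4),n.round(3),len(q)); print(q.min(0).round(3),q.max(0).round(3))
E
```

```text
[0.4939 0.2833 0.2727] [-0.094 -0.995 -0.009] 1270
[0.432 0.271 0.186] [0.551 0.295 0.357]
```

Emit:
{"method": "servo_tool", "body": {
  "targets": [
    [[0, 0.008, -0.001], [-0.036, 0, 0], 0.0],
    [[0.03, 0, 0], [0, 0, 0], 0.0],
    [[0.03, 0, 0], [0, 0, 0], 0.0],
    [[0.03, 0, 0], [0, 0, 0], 0.0],
    [[0.03, 0, 0], [0, 0, 0], 0.0],
    [[0.025, 0, 0], [0, 0, 0], 0.0],
    [[0, 0, 0], [0, 0, 0], 0.0],
    [[0, 0, 0], [0, 0, 0], 0.0]
  ]
}}

```text
time_s: 8.25
tcp_pos: [0.4983, 0.2984, 0.2024]
eef_rot: [0.738, 1.562, 0.686]
force: [0.1, -0.3, -3.2]
opening: 0.195
```

Run:
```python
from h import *
go([*rk(.078,.135),.179],1.521)
```

```text
t 8.25 tcp [0.4983 0.2984 0.2024] F [ 0.1 -0.3 -3.2] op 0.195 q [ 0.31  0.03 -0.08  1.46  0.    0.37]
toolaxes(cols)
 [[ 0.007  0.052  0.999]
 [ 0.006  0.999 -0.052]
 [-1.     0.006  0.007]]
shift now-frame [ 0.0234  0.0044 -0.0029] turn [-0.003  0.007 -0.006] | shift in target frame [ 0.0234  0.0045 -0.0027]
```

Emit:
{"method": "servo_tool", "body": {
  "targets": [
    [[0.01, 0.004, -0.003], [-0.003, 0.007, -0.006], 0.0],
    [[0.008, 0, 0], [0, 0, 0], 0.0],
    [[0.003, 0, 0], [0, 0, 0], 0.0],
    [[0, 0, 0], [0, 0, 0], 0.0]
  ]
}}

```text
time_s: 8.75
tcp_pos: [0.4964, 0.3033, 0.1824]
eef_rot: [0.344, 1.569, 0.296]
force: [-0.6, -0.3, -2.5]
opening: 0.201
```

Run:
```python
from h import *
go([*rk(.078,.135),.178],1.521)
```

```text
t 8.75 tcp [0.4964 0.3033 0.1824] F [-0.6 -0.3 -2.5] op 0.201 q [ 0.32  0.04 -0.1   1.43 -0.    0.37]
toolaxes(cols)
 [[ 0.002  0.049  0.999]
 [ 0.001  0.999 -0.049]
 [-1.     0.001  0.002]]
shift now-frame [ 0.0044 -0.0003 -0.0007] turn [ 0.001  0.002 -0.001] | shift in target frame [ 0.0044 -0.0003 -0.0007]
```

Emit:
{"method": "servo_tool", "body": {
  "targets": [
    [[0.003, 0, 0], [0, 0, 0], 0.0],
    [[0.002, 0, 0], [0, 0, 0], 0.0],
    [[0, 0, 0], [0, 0, 0], 0.0]
  ]
}}

```text
time_s: 9.12
tcp_pos: [0.4969, 0.3034, 0.1782]
eef_rot: [0.347, 1.567, 0.298]
force: [0.8, 1.1, -2.7]
opening: 0.198
```

Run:
```python
from h import *
st()
```

```text
t 9.12 tcp [0.4969 0.3034 0.1782] F [ 0.8  1.1 -2.7] op 0.198 q [ 0.32  0.04 -0.11  1.42 -0.    0.37]
toolaxes(cols)
 [[ 0.004  0.049  0.999]
 [ 0.001  0.999 -0.049]
 [-1.     0.001  0.004]]
```

Emit:
{"method": "servo_tool", "body": {
  "targets": [
    [[0.002, 0, 0], [0, 0, 0], 0.0],
    [[0.001, 0, 0], [0, 0, 0], 0.0]
  ]
}}

```text
time_s: 9.38
tcp_pos: [0.4973, 0.3034, 0.1781]
eef_rot: [0.318, 1.565, 0.269]
force: [-2.1, -1.4, 2.5]
opening: 0.198
```

Run:
```python
from h import *
st()
s=cam("side")
save("s3.png",s["img"],(280,60,440,220),4)
```

```text
t 9.38 tcp [0.4973 0.3034 0.1781] F [-2.1 -1.4  2.5] op 0.198 q [ 0.32  0.04 -0.11  1.41 -0.    0.37]
toolaxes(cols)
 [[ 0.006  0.049  0.999]
 [ 0.002  0.999 -0.049]
 [-1.     0.002  0.006]]
```

View pics/s3.png

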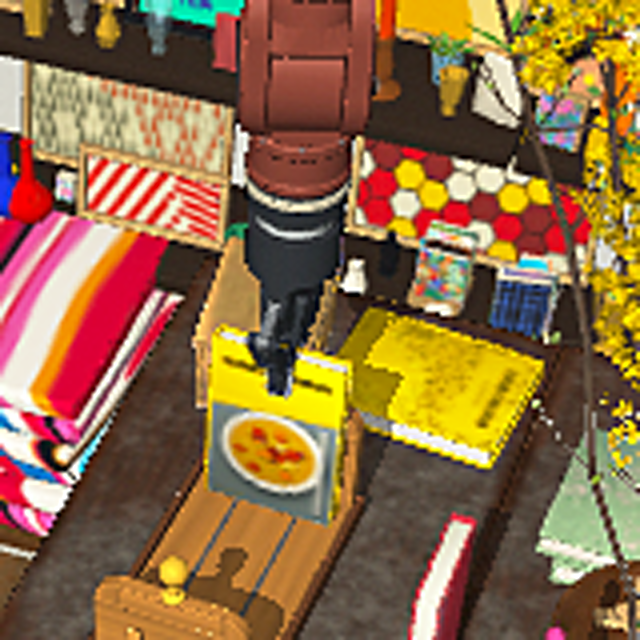

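Emit:
{"method": "servo_tool", "body": {
  "targets": [
    [[0, 0, 0], [0, 0, 0], 0.035],
    [[0, 0, 0], [0, 0, 0], 0.035],
    [[0, 0, 0], [0, 0, 0], 0.035],
    [[-0.01, 0, 0], [0, 0, 0], 0.035],
    [[-0.03, 0, 0], [0, 0, 0], 0.035],
    [[-0.04, 0, 0], [0, 0, 0], 0.035],
    [[-0.04, 0, 0], [0, 0, 0], 0.07],
    [[0, 0, 0], [0, 0, 0], 0.07]
  ]
}}

```text
time_s: 10.42
tcp_pos: [0.4967, 0.3033, 0.3039]
eef_rot: [0.349, 1.563, 0.3]
force: [0.8, -0.1, -0.9]
opening: 0.814
```

Run:
```python
from h import *
go([.683,.146,.28],.013)
s=cam("side");t=cam("top")
save("s4.png",s["img"],(280,60,440,220),4)
P=s["P"]
m=(P[...,1]>.26)&(P[...,1]<.31)&(P[...,2]>.03)&(P[...,2]<.185)&(abs(P[...,0]-.495)<.055)
c,n,q=plane(P[m]); print(c,n,len(q))
```

```text
t 10.43 tcp [0.4967 0.3033 0.3039] F [ 0.8 -0.1 -0.9] op 0.814 q [ 0.32  0.06  0.13  1.64 -0.    0.37]
toolaxes(cols)
 [[ 0.008  0.049  0.999]
 [ 0.002  0.999 -0.049]
 [-1.     0.003  0.008]]
shift now-frame [ 0.025  -0.148   0.1936] turn [ 1.509  0.004 -0.008] | shift in target frame [0.0239 0.1842 0.1597]
[0.49534896 0.29415728 0.1103393 ] [-0.04562881 -0.99895423  0.00290857] 1012
```

View pics/s4.png

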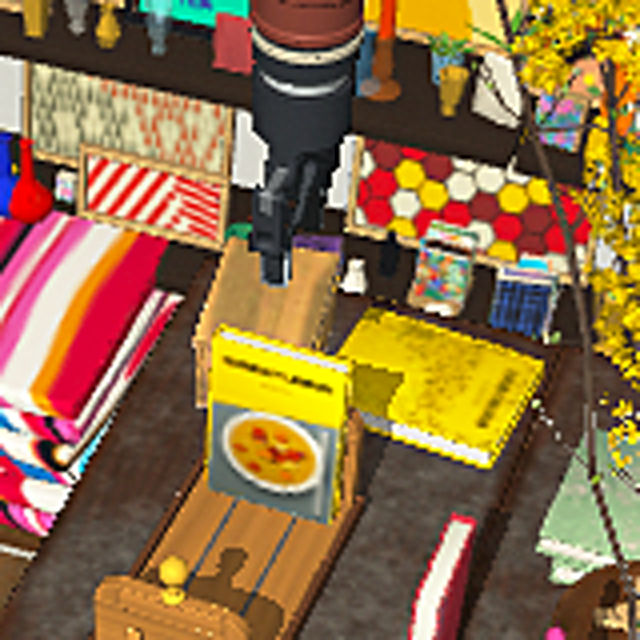

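Emit:
{"method": "servo_tool", "body": {
  "targets": [
    [[0, 0, 0], [0.168, 0.008, 0], 0.07],
    [[0, 0, 0], [0.168, 0, 0], 0.07],
    [[0, 0, 0], [0.168, 0, 0], 0.07],
    [[0, 0, 0], [0.168, 0, 0], 0.07],
    [[0, 0, 0], [0.168, 0, 0], 0.07],
    [[0, 0, 0], [0.168, 0, 0], 0.07],
    [[0, 0, 0], [0.168, 0, 0], 0.07],
    [[0, 0, 0], [0.168, 0, 0], 0.07],
    [[0, 0, 0], [0.168, 0, 0], 0.07],
    [[0.004, 0.037, 0.032], [0, 0, 0], 0.07],
    [[0.004, 0.037, 0.032], [0, 0, 0], 0.07],
    [[0.004, 0.037, 0.032], [0, 0, 0], 0.07],
    [[0.004, 0.037, 0.032], [0, 0, 0], 0.07],
    [[0.004, 0.035, 0.031], [0, 0, 0], 0.07],
    [[0, 0, 0], [0, 0, 0], 0.07]
  ]
}}

```text
time_s: 12.4
tcp_pos: [0.6682, 0.1299, 0.2507]
eef_rot: [-1.396, 1.532, -3.007]
force: [0.0, 0.6, 0.5]
opening: 0.82
```

Run:
```python
from h import *
go([.683,.146,.152],.013)
t=cam("top");P=t["P"]
save("t5.png",t["img"],(130,100,330,260),3)
p=P[170:215,215:275].reshape(-1,3); q=p[(p[:,2]>.155)&(p[:,2]<.175)]
print(len(q),cv2.minAreaRect((q[:,:2]*1000).astype(np.float32)))
```

```text
t 12.40 tcp [0.6682 0.1299 0.2507] F [0.  0.6 0.5] op 0.82 q [ 0.    0.41  0.45  1.64 -0.01  1.61]
toolaxes(cols)
 [[-0.039  0.998 -0.04 ]
 [-0.005 -0.04  -0.999]
 [-0.999 -0.038  0.007]]
shift now-frame [ 0.0979  0.0179 -0.0174] turn [-0.053  0.006  0.039] | shift in target frame [ 0.0987  0.015  -0.0159]
125 ((683.2213745117188, 115.33152770996094), (24.637588500976562, 37.298580169677734), 1.796504259109497)
```

View pics/t5.png

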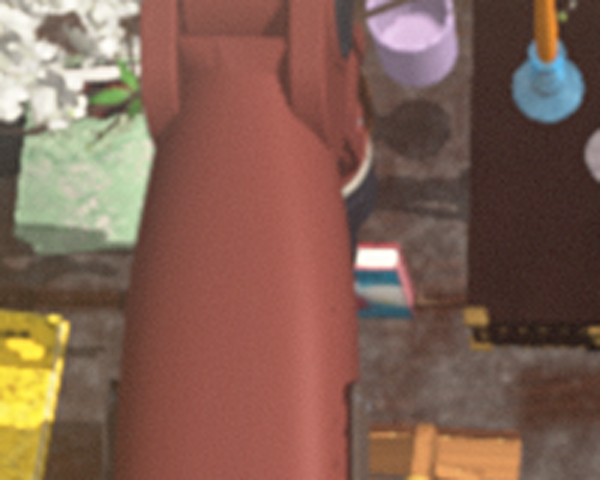

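Emit:
{"method": "servo_tool", "body": {
  "targets": [
    [[0, 0.016, -0.017], [-0.053, 0.006, 0.039], 0.07],
    [[0, 0, 0], [0, 0, 0], 0.07]
  ]
}}

```text
time_s: 12.7
tcp_pos: [0.6825, 0.1492, 0.2495]
eef_rot: [-2.23, 1.569, 2.498]
force: [-0.4, -0.4, -0.4]
opening: 0.822
```

Run:
```python
from h import *
go([.683,.146,.152],.013)
```

```text
t 12.70 tcp [0.6825 0.1492 0.2495] F [-0.4 -0.4 -0.4] op 0.822 q [0.03 0.42 0.45 1.6  0.   1.58]
toolaxes(cols)
 [[-0.001  1.     0.016]
 [ 0.001  0.016 -1.   ]
 [-1.    -0.001 -0.001]]
shift now-frame [0.0975 0.0005 0.0034] turn [ 0.003 -0.001  0.001] | shift in target frame [0.0975 0.0004 0.0032]
```

Emit:
{"method": "servo_tool", "body": {
  "targets": [
    [[0.032, 0, 0.003], [0, 0, 0], 0.07],
    [[0.032, 0, 0], [0, 0, 0], 0.07],
    [[0.032, 0, 0], [0, 0, 0], 0.07],
    [[0, 0, 0], [0, 0, 0], 0.07],
    [[0, 0, 0], [0, 0, 0], 0.0],
    [[0, 0, 0], [0, 0, 0], 0.0],
    [[0, 0, 0], [0, 0, 0], 0.0],
    [[0, 0, 0], [0, 0, 0], 0.0],
    [[0, 0, 0], [0, 0, 0], 0.0],
    [[0, 0, 0], [0, 0, 0], 0.0]
  ]
}}

```text
time_s: 13.95
tcp_pos: [0.6793, 0.1484, 0.1575]
eef_rot: [-2.217, 1.57, 2.511]
force: [0.6, -0.3, -2.2]
opening: 0.251
```

Run:
```python
from h import *
go([.683,.146,.34],.013)
s=cam("side");save("s6.png",s["img"],(280,60,480,260),3)
```

```text
t 13.95 tcp [0.6793 0.1484 0.1575] F [ 0.6 -0.3 -2.2] op 0.251 q [0.03 0.4  0.26 1.43 0.   1.58]
toolaxes(cols)
 [[-0.     1.     0.015]
 [ 0.     0.015 -1.   ]
 [-1.    -0.    -0.   ]]
shift now-frame [-0.1825  0.0036  0.0024] turn [ 0.002 -0.     0.   ] | shift in target frame [-0.1825  0.0037  0.0025]
```

View pics/s6.png

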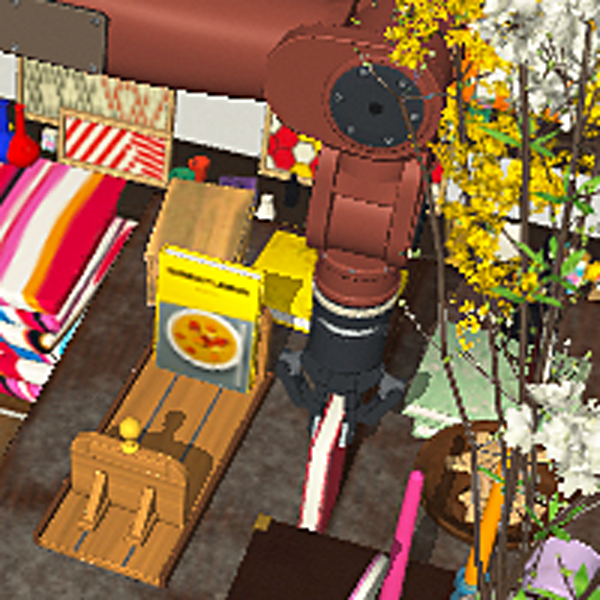

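Emit:
{"method": "servo_tool", "body": {
  "targets": [
    [[-0.03, 0, 0], [0, 0, 0], 0.0],
    [[-0.03, 0, 0], [0, 0, 0], 0.0],
    [[-0.03, 0, 0], [0, 0, 0], 0.0],
    [[-0.03, 0, 0], [0, 0, 0], 0.0],
    [[-0.03, 0, 0], [0, 0, 0], 0.0],
    [[-0.035, 0, 0], [0, 0, 0], 0.0],
    [[0, 0, 0], [-0.15, 0, 0], 0.0],
    [[0, 0, 0], [-0.17, 0, 0], 0.0],
    [[0, 0, 0], [-0.17, 0, 0], 0.0],
    [[0, 0, 0], [-0.17, 0, 0], 0.0],
    [[0, 0, 0], [-0.17, 0, 0], 0.0],
    [[0, 0, 0], [-0.17, 0, 0], 0.0],
    [[0, 0, 0], [-0.17, 0, 0], 0.0],
    [[0, 0, 0], [-0.17, 0, 0], 0.0],
    [[0, 0, 0], [-0.16, 0, 0], 0.0],
    [[0, 0, 0], [0, 0, 0], 0.0]
  ]
}}

```text
time_s: 16.0
tcp_pos: [0.6787, 0.1481, 0.3457]
eef_rot: [3.136, 1.566, 3.127]
force: [-0.7, 0.0, -1.8]
opening: 0.247
```

Run:
```python
from h import *
go([*rk(.076,.092),.345],1.521)
```

```text
t 16.00 tcp [0.6787 0.1481 0.3457] F [-0.7  0.  -1.8] op 0.247 q [0.03 0.49 0.72 1.8  0.   0.04]
toolaxes(cols)
 [[-0.005  0.009  1.   ]
 [ 0.     1.    -0.009]
 [-1.     0.    -0.005]]
shift now-frame [ 0.0016  0.1104 -0.1881] turn [ 0.041 -0.005  0.   ] | shift in target frame [ 0.0007  0.1026 -0.1925]
```

Emit:
{"method": "servo_tool", "body": {
  "targets": [
    [[0, 0.011, -0.02], [0, 0, 0], 0.0],
    [[0, 0.018, -0.031], [0, 0, 0], 0.0],
    [[0, 0.018, -0.031], [0, 0, 0], 0.0],
    [[0, 0.018, -0.031], [0, 0, 0], 0.0],
    [[0, 0.018, -0.031], [0, 0, 0], 0.0],
    [[0, 0.015, -0.028], [0, 0, 0], 0.0],
    [[0, 0, 0], [0, 0, 0], 0.0]
  ]
}}

```text
time_s: 16.88
tcp_pos: [0.5036, 0.2519, 0.3456]
eef_rot: [3.065, 1.566, 3.025]
force: [0.1, -0.3, -1.7]
opening: 0.247
```

Run:
```python
from h import *
go([*rk(.076,.092),.20],1.521)
```

```text
t 16.88 tcp [0.5036 0.2519 0.3456] F [ 0.1 -0.3 -1.7] op 0.247 q [0.23 0.04 0.19 1.73 0.   0.27]
toolaxes(cols)
 [[-0.005  0.041  0.999]
 [ 0.001  0.999 -0.041]
 [-1.     0.    -0.005]]
shift now-frame [ 0.1456  0.0077 -0.0116] turn [ 0.009 -0.005 -0.   ] | shift in target frame [ 0.1456  0.0076 -0.0124]
```

Emit:
{"method": "servo_tool", "body": {
  "targets": [
    [[0, 0.0077, -0.012], [0.009, -0.005, 0], 0.0],
    [[0, 0, 0], [0, 0, 0], 0.0]
  ]
}}

```text
time_s: 17.12
tcp_pos: [0.4919, 0.2603, 0.3457]
eef_rot: [0.373, 1.57, 0.319]
force: [0.4, -0.4, -1.3]
opening: 0.245
```

Run:
```python
from h import *
go([*rk(.076,.092),.175],1.521)
s=cam("side"); P=s["P"]
save("s7.png",s["img"],(280,40,440,200),4)
```

```text
t 17.12 tcp [0.4919 0.2603 0.3457] F [ 0.4 -0.4 -1.3] op 0.245 q [0.25 0.01 0.17 1.72 0.   0.31]
toolaxes(cols)
 [[ 0.001  0.054  0.999]
 [ 0.     0.999 -0.054]
 [-1.     0.     0.001]]
shift now-frame [ 1.707e-01 -1.000e-04 -4.000e-04] turn [-0.005  0.001 -0.   ] | shift in target frame [ 1.707e-01 -1.000e-04 -3.000e-04]
```

View pics/s7.png

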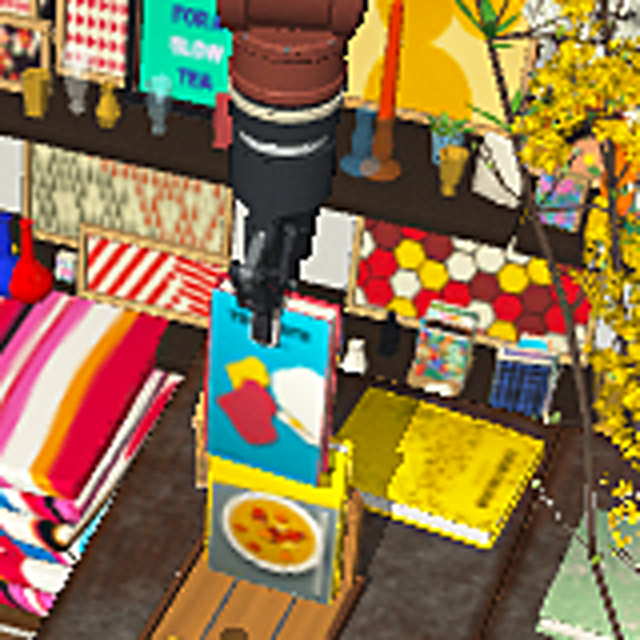

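Emit:
{"method": "servo_tool", "body": {
  "targets": [
    [[0.025, 0, 0], [-0.005, 0, 0], 0.0],
    [[0.025, 0, 0], [0, 0, 0], 0.0],
    [[0.025, 0, 0], [0, 0, 0], 0.0],
    [[0.025, 0, 0], [0, 0, 0], 0.0],
    [[0.025, 0, 0], [0, 0, 0], 0.0],
    [[0.02, 0, 0], [0, 0, 0], 0.0],
    [[0.01, 0, 0], [0, 0, 0], 0.0],
    [[0, 0, 0], [0, 0, 0], 0.0]
  ]
}}

```text
time_s: 18.18
tcp_pos: [0.4965, 0.2565, 0.1842]
eef_rot: [-1.31, 1.569, -1.369]
force: [-0.0, 1.2, -1.3]
opening: 0.249
```

Run:
```python
from h import *
go([*rk(.076,.092),.1735],1.521)
```

```text
t 18.18 tcp [0.4965 0.2565 0.1842] F [-0.   1.2 -1.3] op 0.249 q [ 0.24 -0.02 -0.16  1.43 -0.    0.3 ]
toolaxes(cols)
 [[ 0.     0.059  0.998]
 [-0.001  0.998 -0.059]
 [-1.    -0.001  0.   ]]
shift now-frame [ 0.0107  0.0034 -0.0051] turn [-0.009  0.     0.001] | shift in target frame [ 0.0107  0.0034 -0.0051]
```

Emit:
{"method": "servo_tool", "body": {
  "targets": [
    [[0.003, 0.003, -0.005], [-0.009, 0, 0], 0.0],
    [[0.004, 0, 0], [0, 0, 0], 0.0],
    [[0.002, 0, 0], [0, 0, 0], 0.0],
    [[0, 0, 0], [0, 0, 0], 0.0]
  ]
}}

```text
time_s: 18.68
tcp_pos: [0.4925, 0.2603, 0.177]
eef_rot: [-0.094, 1.567, -0.144]
force: [-0.5, 0.3, -2.1]
opening: 0.248
```

Run:
```python
from h import *
go([*rk(.076,.092),.1735],1.521)
```

```text
t 18.68 tcp [0.4925 0.2603 0.177 ] F [-0.5  0.3 -2.1] op 0.248 q [ 0.25 -0.03 -0.18  1.41 -0.    0.3 ]
toolaxes(cols)
 [[ 0.003  0.049  0.999]
 [-0.     0.999 -0.049]
 [-1.    -0.     0.003]]
shift now-frame [ 0.0035 -0.0002 -0.0009] turn [0.    0.003 0.   ] | shift in target frame [ 0.0035 -0.0002 -0.0009]
```

Emit:
{"method": "servo_tool", "body": {
  "targets": [
    [[0.003, 0, 0], [0, 0.002, 0], 0.0],
    [[0.002, 0, 0], [0, 0, 0], 0.0],
    [[0.0015, 0, 0], [0, 0, 0], 0.0]
  ]
}}

```text
time_s: 19.05
tcp_pos: [0.4932, 0.2606, 0.1727]
eef_rot: [0.18, 1.567, 0.131]
force: [-5.9, -1.1, 16.5]
opening: 0.247
```

Run:
```python
from h import *
st()
```

```text
t 19.05 tcp [0.4932 0.2606 0.1727] F [-5.9 -1.1 16.5] op 0.247 q [ 0.25 -0.03 -0.19  1.41 -0.    0.3 ]
toolaxes(cols)
 [[ 0.004  0.049  0.999]
 [ 0.001  0.999 -0.049]
 [-1.     0.001  0.004]]
```

Emit:
{"method": "servo_tool", "body": {
  "targets": [
    [[-0.001, 0, 0], [0, 0, 0], 0.0],
    [[0, 0, 0], [0, 0, 0], 0.03],
    [[0, 0, 0], [0, 0, 0], 0.03],
    [[0, 0, 0], [0, 0, 0], 0.03],
    [[-0.01, 0, 0], [0, 0, 0], 0.03],
    [[-0.03, 0, 0], [0, 0, 0], 0.03],
    [[-0.04, 0, 0], [0, 0, 0], 0.03],
    [[-0.04, 0, 0], [0, 0, 0], 0.03],
    [[-0.02, 0, 0], [0, 0, 0], 0.07],
    [[0, 0, 0], [0, 0, 0], 0.07]
  ]
}}

```text
time_s: 20.3
tcp_pos: [0.4927, 0.2604, 0.3211]
eef_rot: [0.222, 1.564, 0.172]
force: [-1.0, -0.2, 0.6]
opening: 0.766
```

Run:
```python
from h import *
go([.434,-.309,.27],-.108)
s=cam("side"); P=s["P"]
save("s8.png",s["img"],(280,40,440,200),4)
m=(P[...,1]>.23)&(P[...,1]<.27)&(P[...,2]>.04)&(P[...,2]<.175)&(abs(P[...,0]-.493)<.045)
c,n,q=plane(P[m]); print(c,n,len(q))
```

```text
t 20.30 tcp [0.4927 0.2604 0.3211] F [-1.  -0.2  0.6] op 0.766 q [ 0.25 -0.01  0.1   1.67 -0.    0.3 ]
toolaxes(cols)
 [[ 0.006  0.05   0.999]
 [ 0.001  0.999 -0.05 ]
 [-1.     0.001  0.006]]
shift now-frame [ 0.0501 -0.5717 -0.0307] turn [ 1.629  0.004 -0.006] | shift in target frame [0.0511 0.0031 0.5724]
[0.49325535 0.25062702 0.10934579] [ 0.04641382  0.99890494 -0.00588898] 741
```

View pics/s8.png

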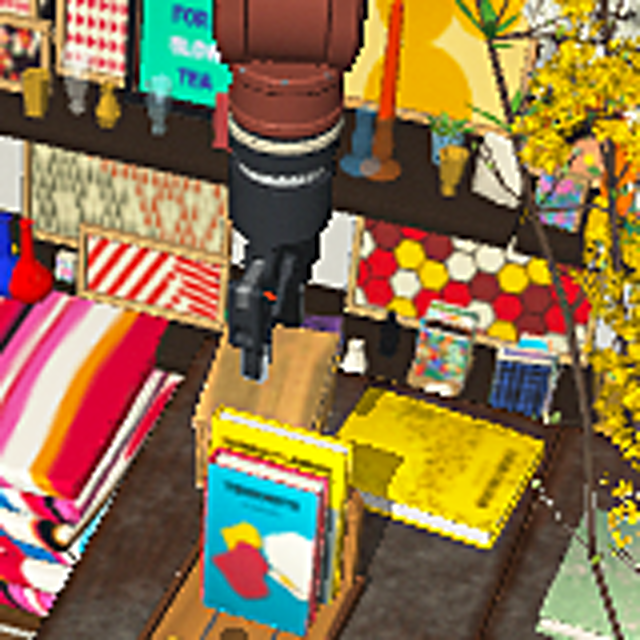

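Emit:
{"method": "servo_tool", "body": {
  "targets": [
    [[0, -0.03, -0.002], [0, 0.004, -0.006], 0.07],
    [[0.003, -0.05, -0.003], [0, 0, 0], 0.07],
    [[0.003, -0.05, -0.003], [0, 0, 0], 0.07],
    [[0.003, -0.05, -0.003], [0, 0, 0], 0.07],
    [[0.003, -0.05, -0.003], [0, 0, 0], 0.07],
    [[0.003, -0.05, -0.003], [0, 0, 0], 0.07],
    [[0.003, -0.05, -0.003], [0, 0, 0], 0.07],
    [[0.003, -0.05, -0.003], [0, 0, 0], 0.07],
    [[0.003, -0.05, -0.003], [0, 0, 0], 0.07],
    [[0.003, -0.05, -0.003], [0, 0, 0], 0.07],
    [[0.003, -0.05, -0.003], [0, 0, 0], 0.07],
    [[0.003, -0.04, -0.002], [0, 0, 0], 0.07]
  ]
}}

```text
time_s: 21.85
tcp_pos: [0.4239, -0.3207, 0.2713]
eef_rot: [3.074, 1.556, 3.03]
force: [0.2, 1.1, 0.4]
opening: 0.82
```

Emit:
{"method": "servo_tool", "body": {
  "targets": [
    [[0, 0, 0], [0.163, 0, 0], 0.07],
    [[0, 0, 0], [0.163, 0, 0], 0.07],
    [[0, 0, 0], [0.163, 0, 0], 0.07],
    [[0, 0, 0], [0.163, 0, 0], 0.07],
    [[0, 0, 0], [0.163, 0, 0], 0.07],
    [[0, 0, 0], [0.163, 0, 0], 0.07],
    [[0, 0, 0], [0.163, 0, 0], 0.07],
    [[0, 0, 0], [0.163, 0, 0], 0.07],
    [[0, 0, 0], [0.163, 0, 0], 0.07],
    [[0, 0, 0], [0.163, 0, 0], 0.07],
    [[0, 0, 0], [0, 0, 0], 0.07]
  ]
}}

```text
time_s: 23.22
tcp_pos: [0.4183, -0.3188, 0.2528]
eef_rot: [-2.007, 1.534, 2.545]
force: [0.4, -0.9, -0.7]
opening: 0.82
```

Run:
```python
from h import *
go([.434,-.309,.25],-.108)
t=cam("top");s=cam("side");P=s["P"]
p=P[270:345,230:285].reshape(-1,3); q=p[(p[:,2]>.158)&(p[:,2]<.175)]
print(len(q),cv2.minAreaRect((q[:,:2]*1000).astype(np.float32)))
save("s9.png",s["img"],(180,180,380,380),3)
```

```text
t 23.23 tcp [ 0.4183 -0.3188  0.2528] F [ 0.4 -0.9 -0.7] op 0.82 q [-0.89 -0.08 -0.09  1.59 -0.01  0.84]
toolaxes(cols)
 [[-0.031  0.987 -0.16 ]
 [ 0.021 -0.159 -0.987]
 [-0.999 -0.034 -0.016]]
shift now-frame [ 0.0026  0.014  -0.0122] turn [-0.052 -0.017  0.033] | shift in target frame [ 0.0028  0.0145 -0.0115]
199 ((430.0400085449219, -308.6866149902344), (101.66793823242188, 25.489078521728516), 84.95806121826172)
```

View pics/s9.png

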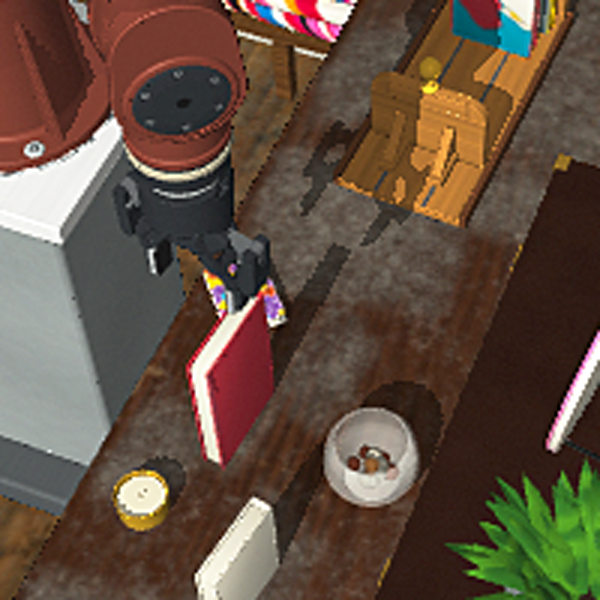

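Emit:
{"method": "servo_tool", "body": {
  "targets": [
    [[0, 0.012, -0.012], [-0.045, -0.017, 0.033], 0.07],
    [[0, 0, 0], [0, 0, 0], 0.07],
    [[0, 0, 0], [0, 0, 0], 0.07]
  ]
}}

```text
time_s: 23.7
tcp_pos: [0.4332, -0.3077, 0.2526]
eef_rot: [0.962, 1.568, -0.712]
force: [-0.0, 0.0, -0.1]
opening: 0.821
```

Run:
```python
from h import *
go([.433,-.309,.153],-.104)
```

```text
t 23.70 tcp [ 0.4332 -0.3077  0.2526] F [-0.   0.  -0.1] op 0.821 q [-0.86 -0.11 -0.12  1.55  0.    0.81]
toolaxes(cols)
 [[ 0.002  0.995 -0.103]
 [-0.002 -0.103 -0.995]
 [-1.     0.003  0.002]]
shift now-frame [ 0.0996 -0.0003  0.0011] turn [ 0.001  0.002 -0.003] | shift in target frame [ 0.0996 -0.0001  0.0013]
```

Emit:
{"method": "servo_tool", "body": {
  "targets": [
    [[0.032, 0, 0.001], [0, 0, 0], 0.07],
    [[0.032, 0, 0], [0, 0, 0], 0.07],
    [[0.032, 0, 0], [0, 0, 0], 0.07],
    [[0, 0, 0], [0, 0, 0], 0.07],
    [[0, 0, 0], [0, 0, 0], 0.0],
    [[0, 0, 0], [0, 0, 0], 0.0],
    [[0, 0, 0], [0, 0, 0], 0.0],
    [[0, 0, 0], [0, 0, 0], 0.0],
    [[0, 0, 0], [0, 0, 0], 0.0],
    [[0, 0, 0], [0, 0, 0], 0.0]
  ]
}}

```text
time_s: 24.95
tcp_pos: [0.4348, -0.3111, 0.1598]
eef_rot: [0.798, 1.561, -0.874]
force: [0.2, 0.6, -1.9]
opening: 0.249
```

Run:
```python
from h import *
st()
s=cam("side");save("s10.png",s["img"],(180,180,380,380),3)
```

```text
t 24.95 tcp [ 0.4348 -0.3111  0.1598] F [ 0.2  0.6 -1.9] op 0.249 q [-0.87 -0.1  -0.29  1.38 -0.    0.81]
toolaxes(cols)
 [[ 0.007  0.995 -0.101]
 [-0.008 -0.101 -0.995]
 [-1.     0.007  0.007]]
```

View pics/s10.png

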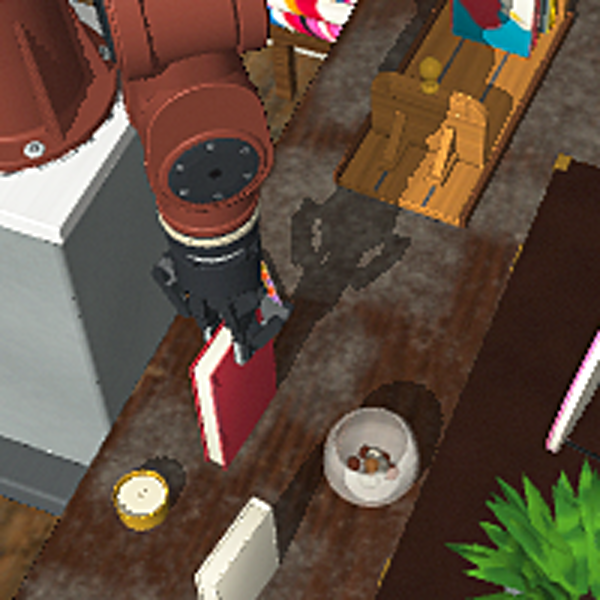

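Emit:
{"method": "servo_tool", "body": {
  "targets": [
    [[-0.03, 0, 0], [0, 0, 0], 0.0],
    [[-0.03, 0, 0], [0, 0, 0], 0.0],
    [[-0.03, 0, 0], [0, 0, 0], 0.0],
    [[-0.03, 0, 0], [0, 0, 0], 0.0],
    [[-0.03, 0, 0], [0, 0, 0], 0.0],
    [[-0.035, 0, 0], [-0.1, 0, 0], 0.0],
    [[0, 0, 0], [-0.17, 0, 0], 0.0],
    [[0, 0, 0], [-0.17, 0, 0], 0.0],
    [[0, 0, 0], [-0.17, 0, 0], 0.0],
    [[0, 0, 0], [-0.17, 0, 0], 0.0],
    [[0, 0, 0], [-0.17, 0, 0], 0.0],
    [[0, 0, 0], [-0.17, 0, 0], 0.0],
    [[0, 0, 0], [-0.17, 0, 0], 0.0],
    [[0, 0, 0], [-0.17, 0, 0], 0.0],
    [[0, 0, 0], [-0.16, 0, 0], 0.0],
    [[0, 0, 0], [0, 0, 0], 0.0]
  ]
}}

```text
time_s: 27.0
tcp_pos: [0.4332, -0.3089, 0.3487]
eef_rot: [-0.807, 1.564, -0.807]
force: [-0.8, -0.4, -2.6]
opening: 0.252
```

Run:
```python
from h import *
print(rk(.080,.048))
go([*rk(.080,.048),.345],1.521)
```

```text
[0.49339902 0.21604168]
t 27.00 tcp [ 0.4332 -0.3089  0.3487] F [-0.8 -0.4 -2.6] op 0.252 q [-0.87 -0.07  0.09  1.73  0.   -0.87]
toolaxes(cols)
 [[ 0.004  0.001  1.   ]
 [-0.005  1.    -0.   ]
 [-1.    -0.005  0.004]]
shift now-frame [0.0015 0.525  0.0599] turn [0.049 0.004 0.004] | shift in target frame [0.0037 0.5273 0.034 ]
```

Emit:
{"method": "servo_tool", "body": {
  "targets": [
    [[0, 0.02, 0.002], [0, 0, 0], 0.0],
    [[0, 0.04, 0.005], [0, 0, 0], 0.0],
    [[0, 0.045, 0.005], [0, 0, 0], 0.0],
    [[0, 0.045, 0.005], [0, 0, 0], 0.0],
    [[0, 0.045, 0.005], [0, 0, 0], 0.0],
    [[0, 0.045, 0.005], [0, 0, 0], 0.0],
    [[0, 0.045, 0.005], [0, 0, 0], 0.0],
    [[0, 0.045, 0.005], [0, 0, 0], 0.0],
    [[0, 0.045, 0.005], [0, 0, 0], 0.0],
    [[0, 0.045, 0.005], [0, 0, 0], 0.0],
    [[0, 0.045, 0.005], [0, 0, 0], 0.0],
    [[0, 0.03, 0.004], [0, 0, 0], 0.0],
    [[0, 0.02, 0.002], [0, 0, 0], 0.0],
    [[0, 0, 0], [0, 0, 0], 0.0]
  ]
}}

```text
time_s: 28.75
tcp_pos: [0.4952, 0.2334, 0.3481]
eef_rot: [-0.115, 1.564, -0.155]
force: [0.7, -0.4, -2.4]
opening: 0.25
```

Run:
```python
from h import *
go([*rk(.080,.048),.20],1.521)
```

```text
t 28.75 tcp [0.4952 0.2334 0.3481] F [ 0.7 -0.4 -2.4] op 0.25 q [ 0.2  -0.02  0.14  1.72 -0.    0.24]
toolaxes(cols)
 [[ 0.006  0.04   0.999]
 [-0.001  0.999 -0.04 ]
 [-1.    -0.001  0.007]]
shift now-frame [ 0.1481 -0.0173 -0.0021] turn [0.01  0.007 0.001] | shift in target frame [ 0.1481 -0.0174 -0.001 ]
```

Emit:
{"method": "servo_tool", "body": {
  "targets": [
    [[0, -0.017, -0.002], [0.01, 0.007, 0], 0.0],
    [[0, 0, 0], [0, 0, 0], 0.0],
    [[0, 0, 0], [0, 0, 0], 0.0]
  ]
}}

```text
time_s: 29.12
tcp_pos: [0.4914, 0.2145, 0.3485]
eef_rot: [-2.135, 1.57, -2.19]
force: [-0.0, 0.1, -2.1]
opening: 0.249
```

Run:
```python
from h import *
go([*rk(.080,.048),.20],1.521)
s=cam("side");save("s11.png",s["img"],(280,40,440,200),4)
```

```text
t 29.12 tcp [0.4914 0.2145 0.3485] F [-0.   0.1 -2.1] op 0.249 q [ 0.17 -0.05  0.11  1.73 -0.    0.22]
toolaxes(cols)
 [[-0.001  0.054  0.999]
 [-0.001  0.999 -0.054]
 [-1.    -0.001 -0.001]]
shift now-frame [0.1485 0.0018 0.002 ] turn [-0.005 -0.001  0.001] | shift in target frame [0.1485 0.0017 0.0019]
```

View pics/s11.png

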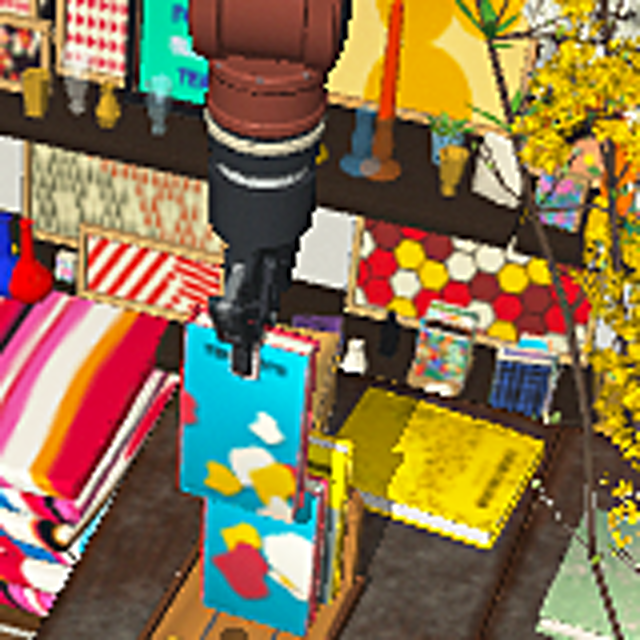

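Emit:
{"method": "servo_tool", "body": {
  "targets": [
    [[0.025, 0.001, 0.002], [-0.005, 0, 0], 0.0],
    [[0.025, 0, 0], [0, 0, 0], 0.0],
    [[0.025, 0, 0], [0, 0, 0], 0.0],
    [[0.025, 0, 0], [0, 0, 0], 0.0],
    [[0.025, 0, 0], [0, 0, 0], 0.0],
    [[0.02, 0, 0], [0, 0, 0], 0.0],
    [[0.01, 0, 0], [0, 0, 0], 0.0],
    [[0, 0, 0], [0, 0, 0], 0.0]
  ]
}}

```text
time_s: 30.18
tcp_pos: [0.4944, 0.2136, 0.19]
eef_rot: [-0.177, 1.569, -0.231]
force: [-0.2, 0.1, -1.8]
opening: 0.248
```

Run:
```python
from h import *
go([*rk(.080,.048),.1755],1.521)
```

```text
t 30.18 tcp [0.4944 0.2136 0.19  ] F [-0.2  0.1 -1.8] op 0.248 q [ 0.17 -0.09 -0.22  1.44 -0.    0.22]
toolaxes(cols)
 [[ 0.002  0.054  0.999]
 [-0.     0.999 -0.054]
 [-1.    -0.     0.002]]
shift now-frame [ 0.0145  0.0024 -0.0012] turn [-0.004  0.002  0.   ] | shift in target frame [ 0.0145  0.0024 -0.0011]
```

Emit:
{"method": "servo_tool", "body": {
  "targets": [
    [[0.005, 0.002, -0.001], [-0.004, 0.002, 0], 0.0],
    [[0.004, 0, 0], [0, 0, 0], 0.0],
    [[0.003, 0, 0], [0, 0, 0], 0.0],
    [[0, 0, 0], [0, 0, 0], 0.0],
    [[0.001, 0, 0], [0, 0, 0], 0.0]
  ]
}}

```text
time_s: 30.8
tcp_pos: [0.4947, 0.2161, 0.1787]
eef_rot: [0.132, 1.567, 0.082]
force: [0.8, -0.1, -2.7]
opening: 0.248
```

Run:
```python
from h import *
go([*rk(.080,.048),.1755],1.521)
```

```text
t 30.80 tcp [0.4947 0.2161 0.1787] F [ 0.8 -0.1 -2.7] op 0.248 q [ 0.17 -0.08 -0.23  1.42 -0.    0.22]
toolaxes(cols)
 [[ 0.003  0.05   0.999]
 [ 0.     0.999 -0.05 ]
 [-1.     0.     0.003]]
shift now-frame [ 0.0032 -0.0001 -0.0013] turn [-0.     0.003 -0.   ] | shift in target frame [ 0.0032 -0.0001 -0.0013]
```

Emit:
{"method": "servo_tool", "body": {
  "targets": [
    [[0.003, 0, 0], [0, 0, 0], 0.0],
    [[0.001, 0, 0], [0, 0, 0], 0.0]
  ]
}}

```text
time_s: 31.05
tcp_pos: [0.495, 0.2161, 0.1752]
eef_rot: [0.122, 1.567, 0.072]
force: [-1.9, -0.8, 7.5]
opening: 0.248
```

Run:
```python
from h import *
st()
```

```text
t 31.05 tcp [0.495  0.2161 0.1752] F [-1.9 -0.8  7.5] op 0.248 q [ 0.17 -0.08 -0.24  1.41 -0.    0.22]
toolaxes(cols)
 [[ 0.004  0.05   0.999]
 [ 0.     0.999 -0.05 ]
 [-1.     0.001  0.004]]
```

Emit:
{"method": "servo_tool", "body": {
  "targets": [
    [[0, 0, 0], [0, 0, 0], 0.03],
    [[0, 0, 0], [0, 0, 0], 0.03],
    [[0, 0, 0], [0, 0, 0], 0.03],
    [[-0.01, 0, 0], [0, 0, 0], 0.03],
    [[-0.03, 0, 0], [0, 0, 0], 0.03],
    [[-0.04, 0, 0], [0, 0, 0], 0.03],
    [[-0.04, 0, 0], [0, 0, 0], 0.03],
    [[0, 0, 0], [0, 0, 0], 0.07]
  ]
}}

```text
time_s: 32.05
tcp_pos: [0.4944, 0.216, 0.3018]
eef_rot: [0.176, 1.564, 0.126]
force: [0.5, 0.4, 0.2]
opening: 0.55
```

Run:
```python
from h import *
go([.512,-.470,.27],-.171)
s=cam("side"); P=s["P"]
save("s12.png",s["img"],(280,60,440,220),4)
m=(P[...,1]>.18)&(P[...,1]<.225)&(P[...,2]>.05)&(P[...,2]<.175)&(abs(P[...,0]-.493)<.045)
c,n,q=plane(P[m]); print(c,n,len(q))
p=P[300:420,230:300].reshape(-1,3); q=p[(p[:,2]>.103)&(p[:,2]<.122)]
print(len(q),q.mean(0),cv2.minAreaRect((q[:,:2]*1000).astype(np.float32)))
```

```text
t 32.05 tcp [0.4944 0.216  0.3018] F [0.5 0.4 0.2] op 0.55 q [ 0.17 -0.07  0.    1.64 -0.    0.22]
toolaxes(cols)
 [[ 0.006  0.05   0.999]
 [ 0.001  0.999 -0.05 ]
 [-1.     0.001  0.006]]
shift now-frame [ 0.0313 -0.6843  0.0517] turn [ 1.692  0.004 -0.006] | shift in target frame [0.0318 0.134  0.673 ]
[0.49344116 0.20273831 0.11454822] [ 0.04923745  0.99878422 -0.00239931] 691
379 [ 0.54760023 -0.49405061  0.10799529] ((581.8399658203125, -498.00592041015625), (87.10960388183594, 187.1938018798828), 70.4823226928711)
```

View pics/s12.png

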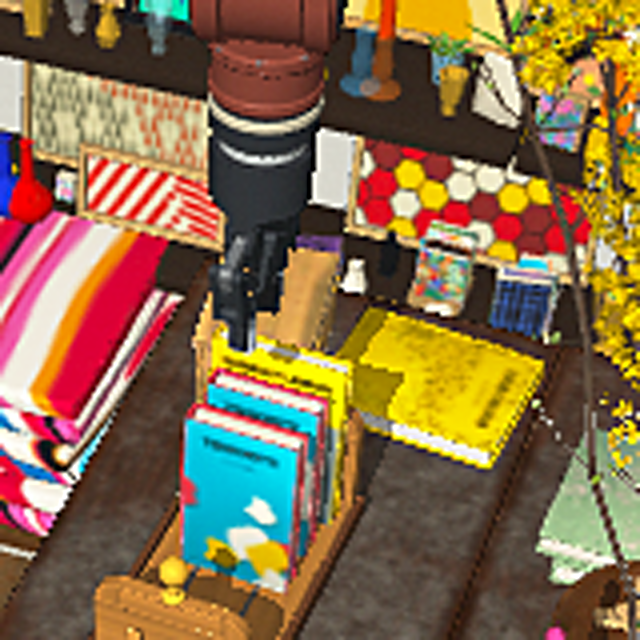

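Emit:
{"method": "servo_tool", "body": {
  "targets": [
    [[0, -0.03, 0.002], [0, 0.004, -0.006], 0.07],
    [[0.001, -0.05, 0.004], [0, 0, 0], 0.07],
    [[0.001, -0.05, 0.004], [0, 0, 0], 0.07],
    [[0.001, -0.05, 0.004], [0, 0, 0], 0.07],
    [[0.001, -0.05, 0.004], [0, 0, 0], 0.07],
    [[0.001, -0.05, 0.004], [0, 0, 0], 0.07],
    [[0.001, -0.05, 0.004], [0, 0, 0], 0.07],
    [[0.001, -0.05, 0.004], [0, 0, 0], 0.07],
    [[0.001, -0.05, 0.004], [0, 0, 0], 0.07],
    [[0.001, -0.05, 0.004], [0, 0, 0], 0.07],
    [[0.001, -0.05, 0.004], [0, 0, 0], 0.07],
    [[0.001, -0.05, 0.004], [0, 0, 0], 0.07],
    [[0.001, -0.05, 0.004], [0, 0, 0], 0.07],
    [[0, -0.05, 0.004], [0, 0, 0], 0.07],
    [[0, 0, 0], [0, 0, 0], 0.07]
  ]
}}

```text
time_s: 33.98
tcp_pos: [0.5092, -0.4848, 0.269]
eef_rot: [2.764, 1.55, 2.717]
force: [0.8, 0.6, -0.3]
opening: 0.821
```

Emit:
{"method": "servo_tool", "body": {
  "targets": [
    [[0, 0, 0], [0.163, 0, 0], 0.07],
    [[0, 0, 0], [0.163, 0, 0], 0.07],
    [[0, 0, 0], [0.163, 0, 0], 0.07],
    [[0, 0, 0], [0.163, 0, 0], 0.07],
    [[0, 0, 0], [0.163, 0, 0], 0.07],
    [[0, 0, 0], [0.163, 0, 0], 0.07],
    [[0, 0, 0], [0.163, 0, 0], 0.07],
    [[0, 0, 0], [0.163, 0, 0], 0.07],
    [[0, 0, 0], [0.163, 0, 0], 0.07],
    [[0, 0, 0], [0.163, 0, 0], 0.07],
    [[0, 0, 0], [0, 0, 0], 0.07]
  ]
}}

```text
time_s: 35.35
tcp_pos: [0.5095, -0.4727, 0.2625]
eef_rot: [-2.103, 1.538, 2.457]
force: [-1.0, 0.5, -0.9]
opening: 0.818
```

Run:
```python
from h import *
go([.512,-.470,.22],-.171)
t=cam("top");s=cam("side");P=s["P"]
m=np.zeros((480,640),bool); m[340:400,240:278]=1
p=P[m]; q=p[(p[:,2]>.106)&(p[:,2]<.12)]
print(len(q),q.mean(0),cv2.minAreaRect((q[:,:2]*1000).astype(np.float32)))
save("s13.png",s["img"],(180,220,380,420),3)
save("t13.png",t["img"],(380,180,580,340),3)
```

```text
t 35.35 tcp [ 0.5095 -0.4727  0.2625] F [-1.   0.5 -0.9] op 0.818 q [-0.93  0.46  0.53  1.67 -0.01  0.79]
toolaxes(cols)
 [[-0.025  0.988 -0.152]
 [ 0.021 -0.151 -0.988]
 [-0.999 -0.028 -0.017]]
shift now-frame [ 0.0424  0.0033 -0.0024] turn [ 0.019 -0.016  0.028] | shift in target frame [ 0.0425  0.002  -0.0031]
202 [ 0.50855319 -0.47050254  0.10933926] ((508.2298889160156, -472.0115966796875), (87.87031555175781, 21.96258544921875), 79.47782135009766)
```

View pics/s13.png

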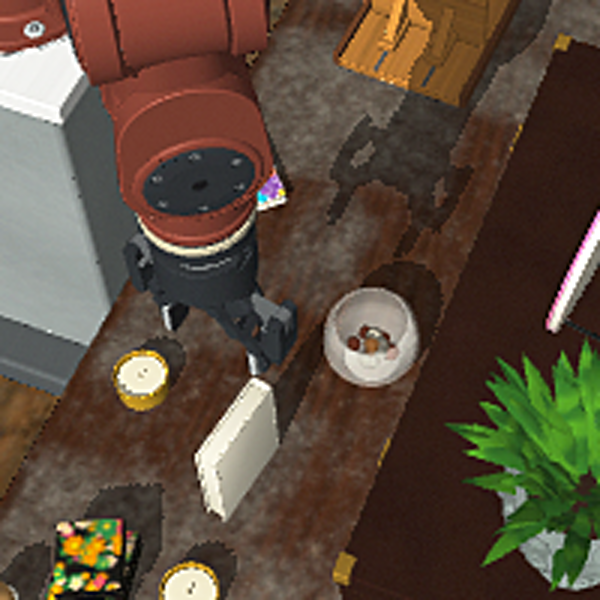

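View pics/t13.png

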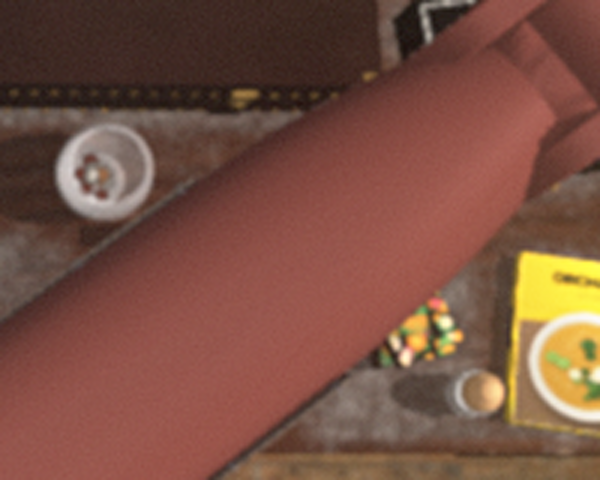

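Emit:
{"method": "servo_tool", "body": {
  "targets": [
    [[0.02, 0.001, -0.002], [0.025, -0.016, 0.028], 0.07],
    [[0, 0, 0], [0, 0, 0], 0.07],
    [[0, 0, 0], [0, 0, 0], 0.07]
  ]
}}

```text
time_s: 35.83
tcp_pos: [0.5102, -0.4702, 0.2429]
eef_rot: [-1.736, 1.571, 2.81]
force: [0.2, 0.8, 0.5]
opening: 0.818
```

Run:
```python
from h import *
go([.510,-.471,.105],-.177)
```

```text
t 35.83 tcp [ 0.5102 -0.4702  0.2429] F [0.2 0.8 0.5] op 0.818 q [-0.93  0.4   0.42  1.59 -0.    0.81]
toolaxes(cols)
 [[-0.     0.986 -0.166]
 [ 0.    -0.166 -0.986]
 [-1.    -0.    -0.   ]]
shift now-frame [ 1.379e-01 -1.000e-04  8.000e-04] turn [ 0.01 -0.    0.  ] | shift in target frame [ 1.379e-01 -1.000e-04  8.000e-04]
```

Emit:
{"method": "servo_tool", "body": {
  "targets": [
    [[0.03, 0, 0.001], [0.01, 0, 0], 0.07],
    [[0.03, 0, 0], [0, 0, 0], 0.07],
    [[0.03, 0, 0], [0, 0, 0], 0.07],
    [[0.03, 0, 0], [0, 0, 0], 0.07],
    [[0.018, 0, 0], [0, 0, 0], 0.07],
    [[0, 0, 0], [0, 0, 0], 0.07]
  ]
}}

```text
time_s: 36.58
tcp_pos: [0.5126, -0.4755, 0.1083]
eef_rot: [0.71, 1.563, -1.031]
force: [-0.4, 0.2, 0.0]
opening: 0.824
```

Run:
```python
from h import *
go([.510,-.471,.105],-.177)
```

```text
t 36.58 tcp [ 0.5126 -0.4755  0.1083] F [-0.4  0.2  0. ] op 0.824 q [-0.93  0.42  0.19  1.34 -0.    0.81]
toolaxes(cols)
 [[ 0.004  0.986 -0.169]
 [-0.006 -0.169 -0.986]
 [-1.     0.005  0.006]]
shift now-frame [ 0.0032 -0.0033 -0.004 ] turn [ 0.007  0.006 -0.005] | shift in target frame [ 0.0033 -0.0034 -0.0039]
```

Emit:
{"method": "servo_tool", "body": {
  "targets": [
    [[0.003, -0.002, -0.004], [0.007, 0.006, -0.005], 0.07],
    [[0, 0, 0], [0, 0, 0], 0.07],
    [[0, 0, 0], [0, 0, 0], 0.0],
    [[0, 0, 0], [0, 0, 0], 0.0],
    [[0, 0, 0], [0, 0, 0], 0.0],
    [[0, 0, 0], [0, 0, 0], 0.0],
    [[0, 0, 0], [0, 0, 0], 0.0],
    [[0, 0, 0], [0, 0, 0], 0.0]
  ]
}}

```text
time_s: 37.58
tcp_pos: [0.5124, -0.4729, 0.11]
eef_rot: [0.769, 1.566, -0.979]
force: [0.1, 0.3, 0.5]
opening: 0.224
```

Run:
```python
from h import *
st()
s=cam("side");save("s14.png",s["img"],(180,220,380,420),3)
```

```text
t 37.58 tcp [ 0.5124 -0.4729  0.11  ] F [0.1 0.3 0.5] op 0.224 q [-0.93  0.42  0.19  1.34 -0.    0.82]
toolaxes(cols)
 [[ 0.003  0.984 -0.176]
 [-0.004 -0.176 -0.984]
 [-1.     0.003  0.003]]
```

View pics/s14.png

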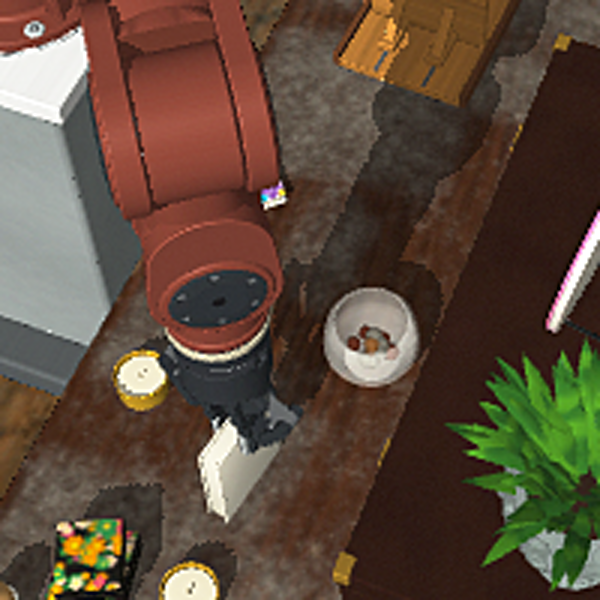

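Emit:
{"method": "servo_tool", "body": {
  "targets": [
    [[-0.03, 0, 0], [0, 0, 0], 0.0],
    [[-0.03, 0, 0], [0, 0, 0], 0.0],
    [[-0.03, 0, 0], [0, 0, 0], 0.0],
    [[-0.03, 0, 0], [0, 0, 0], 0.0],
    [[-0.03, 0, 0], [0, 0, 0], 0.0],
    [[-0.035, 0, 0], [-0.17, 0, 0], 0.0],
    [[0, 0, 0], [-0.17, 0, 0], 0.0],
    [[0, 0, 0], [-0.17, 0, 0], 0.0],
    [[0, 0, 0], [-0.17, 0, 0], 0.0],
    [[0, 0, 0], [-0.17, 0, 0], 0.0],
    [[0, 0, 0], [-0.17, 0, 0], 0.0],
    [[0, 0, 0], [-0.17, 0, 0], 0.0],
    [[0, 0, 0], [-0.17, 0, 0], 0.0],
    [[0, 0, 0], [-0.17, 0, 0], 0.0],
    [[0, 0, 0], [-0.16, 0, 0], 0.0],
    [[0, 0, 0], [0, 0, 0], 0.0]
  ]
}}

```text
time_s: 39.62
tcp_pos: [0.5116, -0.4705, 0.2954]
eef_rot: [1.898, 1.567, 1.894]
force: [-0.6, -1.2, -1.0]
opening: 0.22
```

Run:
```python
from h import *
print(rk(.080,-.02))
go([*rk(.080,-.02),.30],1.521)
```

```text
[0.49000044 0.14812666]
t 39.62 tcp [ 0.5116 -0.4705  0.2954] F [-0.6 -1.2 -1. ] op 0.22 q [-0.93  0.44  0.56  1.69  0.   -0.93]
toolaxes(cols)
 [[-0.001  0.004  1.   ]
 [ 0.004  1.    -0.004]
 [-1.     0.004 -0.001]]
shift now-frame [-0.0023  0.6185 -0.0238] turn [ 0.046 -0.001 -0.004] | shift in target frame [-0.0046  0.6167 -0.0523]
```

Emit:
{"method": "servo_tool", "body": {
  "targets": [
    [[0, 0.02, -0.001], [0, 0, 0], 0.0],
    [[-0.001, 0.045, -0.002], [0, 0, 0], 0.0],
    [[-0.001, 0.045, -0.002], [0, 0, 0], 0.0],
    [[-0.001, 0.045, -0.002], [0, 0, 0], 0.0],
    [[-0.001, 0.045, -0.002], [0, 0, 0], 0.0],
    [[-0.001, 0.045, -0.002], [0, 0, 0], 0.0],
    [[-0.001, 0.045, -0.002], [0, 0, 0], 0.0],
    [[0, 0.045, -0.002], [0, 0, 0], 0.0],
    [[0, 0.045, -0.002], [0, 0, 0], 0.0],
    [[0, 0.045, -0.002], [0, 0, 0], 0.0],
    [[0, 0.045, -0.002], [0, 0, 0], 0.0],
    [[0, 0.045, -0.002], [0, 0, 0], 0.0],
    [[0, 0.045, -0.002], [0, 0, 0], 0.0],
    [[0, 0.03, -0.001], [0, 0, 0], 0.0],
    [[0, 0, 0], [0, 0, 0], 0.0]
  ]
}}

```text
time_s: 41.5
tcp_pos: [0.5035, 0.1387, 0.3027]
eef_rot: [1.366, 1.565, 1.294]
force: [-0.0, -0.4, -2.1]
opening: 0.222
```

Run:
```python
from h import *
go([*rk(.080,-.02),.30],1.521)
```

```text
t 41.50 tcp [0.5035 0.1387 0.3027] F [-0.  -0.4 -2.1] op 0.222 q [ 0.01 -0.12 -0.04  1.65  0.01  0.09]
toolaxes(cols)
 [[ 0.002  0.071  0.997]
 [ 0.005  0.997 -0.071]
 [-1.     0.006  0.001]]
shift now-frame [ 0.0027  0.0084 -0.0142] turn [-0.021  0.001 -0.006] | shift in target frame [ 0.0027  0.0088 -0.014 ]
```

Emit:
{"method": "servo_tool", "body": {
  "targets": [
    [[0, 0.008, -0.014], [-0.021, 0.001, -0.006], 0.0],
    [[0, 0, 0], [0, 0, 0], 0.0],
    [[0, 0, 0], [0, 0, 0], 0.0]
  ]
}}

```text
time_s: 41.88
tcp_pos: [0.4891, 0.1468, 0.3028]
eef_rot: [-1.444, 1.57, -1.498]
force: [0.8, 0.3, -1.5]
opening: 0.222
```

Run:
```python
from h import *
go([*rk(.080,-.02),.1255],1.521)
s=cam("side");save("s15.png",s["img"],(260,60,460,260),3)
P=s["P"]
m=(P[...,1]>.12)&(P[...,1]<.15)&(P[...,2]>.19)&(P[...,2]<.255)&(abs(P[...,0]-.493)<.06)
c,n,q=plane(P[m]); print(c,n,len(q),q.min(0),q.max(0))
```

```text
t 41.88 tcp [0.4891 0.1468 0.3028] F [ 0.8  0.3 -1.5] op 0.222 q [ 0.04 -0.15 -0.07  1.65 -0.    0.09]
toolaxes(cols)
 [[ 0.     0.054  0.999]
 [-0.001  0.999 -0.054]
 [-1.    -0.001  0.   ]]
shift now-frame [0.1773 0.0016 0.0008] turn [-0.004  0.     0.001] | shift in target frame [0.1773 0.0013 0.0008]
[0.48645222 0.13491031 0.22477986] [ 0.04887547  0.99877996 -0.00705494] 403 [0.44409938 0.12727824 0.19080716] [0.52888693 0.14186678 0.25475087]
```

View pics/s15.png

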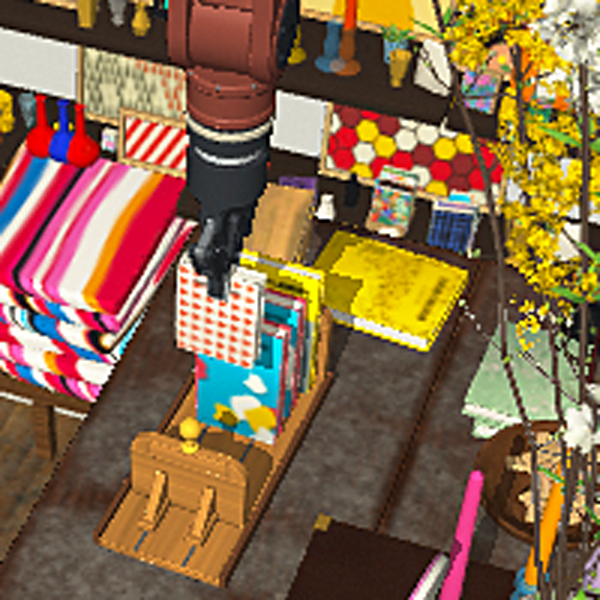

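Emit:
{"method": "servo_tool", "body": {
  "targets": [
    [[0.025, 0.001, 0], [-0.004, 0, 0], 0.0],
    [[0.025, 0, 0], [0, 0, 0], 0.0],
    [[0.025, 0, 0], [0, 0, 0], 0.0],
    [[0.025, 0, 0], [0, 0, 0], 0.0],
    [[0.025, 0, 0], [0, 0, 0], 0.0],
    [[0.02, 0, 0], [0, 0, 0], 0.0],
    [[0.015, 0, 0], [0, 0, 0], 0.0],
    [[0, 0, 0], [0, 0, 0], 0.0]
  ]
}}

```text
time_s: 42.92
tcp_pos: [0.4911, 0.1435, 0.1384]
eef_rot: [-0.589, 1.568, -0.648]
force: [-0.1, 0.8, -1.0]
opening: 0.219
```

Run:
```python
from h import *
go([*rk(.080,-.02),.1255],1.521)
```

```text
t 42.92 tcp [0.4911 0.1435 0.1384] F [-0.1  0.8 -1. ] op 0.219 q [ 0.03 -0.16 -0.38  1.35 -0.    0.09]
toolaxes(cols)
 [[ 0.002  0.059  0.998]
 [-0.002  0.998 -0.059]
 [-1.    -0.002  0.002]]
shift now-frame [ 0.0128  0.0046 -0.0014] turn [-0.009  0.002  0.002] | shift in target frame [ 0.0129  0.0046 -0.0013]
```

Emit:
{"method": "servo_tool", "body": {
  "targets": [
    [[0.004, 0.002, -0.001], [-0.009, 0.002, 0.002], 0.0],
    [[0.004, 0, 0], [0, 0, 0], 0.0],
    [[0.003, 0, 0], [0, 0, 0], 0.0],
    [[0, 0, 0], [0, 0, 0], 0.0],
    [[0.001, 0, 0], [0, 0, 0], 0.0]
  ]
}}

```text
time_s: 43.55
tcp_pos: [0.4917, 0.1457, 0.1282]
eef_rot: [0.253, 1.567, 0.203]
force: [0.2, 0.2, -1.4]
opening: 0.222
```

Run:
```python
from h import *
go([*rk(.080,-.02),.1255],1.521)
```

```text
t 43.55 tcp [0.4917 0.1457 0.1282] F [ 0.2  0.2 -1.4] op 0.222 q [ 0.03 -0.15 -0.39  1.33  0.    0.08]
toolaxes(cols)
 [[ 0.004  0.05   0.999]
 [ 0.001  0.999 -0.05 ]
 [-1.     0.001  0.004]]
shift now-frame [ 0.0027  0.0023 -0.0018] turn [ 0.     0.004 -0.001] | shift in target frame [ 0.0027  0.0024 -0.0018]
```

Emit:
{"method": "servo_tool", "body": {
  "targets": [
    [[0.002, 0, 0], [0, 0.003, 0], 0.0],
    [[0.001, 0, 0], [0, 0, 0], 0.0],
    [[0.001, 0, 0], [0, 0, 0], 0.0]
  ]
}}

```text
time_s: 43.92
tcp_pos: [0.4921, 0.1457, 0.126]
eef_rot: [0.388, 1.569, 0.338]
force: [-5.5, -0.4, 10.4]
opening: 0.223
```

Run:
```python
from h import *
st()
```

```text
t 43.92 tcp [0.4921 0.1457 0.126 ] F [-5.5 -0.4 10.4] op 0.223 q [ 0.03 -0.15 -0.39  1.33  0.    0.08]
toolaxes(cols)
 [[ 0.002  0.05   0.999]
 [ 0.001  0.999 -0.05 ]
 [-1.     0.001  0.002]]
```

Emit:
{"method": "servo_tool", "body": {
  "targets": [
    [[0, 0, 0], [0, 0, 0], 0.032],
    [[0, 0, 0], [0, 0, 0], 0.032],
    [[0, 0, 0], [0, 0, 0], 0.032],
    [[-0.01, 0, 0], [0, 0, 0], 0.032],
    [[-0.03, 0, 0], [0, 0, 0], 0.032],
    [[-0.04, 0, 0], [0, 0, 0], 0.032],
    [[-0.04, 0, 0], [0, 0, 0], 0.032],
    [[-0.02, 0, 0], [0, 0, 0], 0.05],
    [[0, 0, 0], [0, 0, 0], 0.06]
  ]
}}

```text
time_s: 45.05
tcp_pos: [0.4918, 0.1456, 0.2732]
eef_rot: [0.278, 1.567, 0.228]
force: [0.6, -0.3, -0.2]
opening: 0.702
```

Run:
```python
from h import *
go([.484,.079,.25],-.05)
s=cam("side");save("s16.png",s["img"],(260,60,460,260),3)
t=cam("top");save("t16.png",t["img"],(130,170,330,330),3)
for n,d in(("s",s),("t",t)):
    hsv=cv2.cvtColor(d["img"],cv2.COLOR_BGR2HSV); P=d["P"]
    m=(P[...,2]>.128)&(P[...,2]<.16)&(abs(P[...,0]-.484)<.025)&(abs(P[...,1]-.079)<.025)
    q=P[m]; v,u=np.nonzero(m); 
    if len(q): print(n,len(q),q.mean(0).round(4),q.max(0).round(3),q.min(0).round(3),"centroid on z=.14 plane",onplane(d,(u.mean(),v.mean()),.14).round(4))
```

```text
t 45.05 tcp [0.4918 0.1456 0.2732] F [ 0.6 -0.3 -0.2] op 0.702 q [ 0.03 -0.16 -0.13  1.6   0.    0.08]
toolaxes(cols)
 [[ 0.004  0.05   0.999]
 [ 0.001  0.999 -0.05 ]
 [-1.     0.001  0.004]]
shift now-frame [ 0.0232 -0.0669 -0.0045] turn [ 1.571  0.002 -0.004] | shift in target frame [ 0.0232 -0.0044  0.0669]
s 45 [0.4824 0.0735 0.1449] [0.493 0.086 0.154] [0.471 0.065 0.13 ] centroid on z=.14 plane [[0.4808 0.078  0.14  ]]
t 69 [0.4834 0.0791 0.1472] [0.494 0.091 0.159] [0.472 0.068 0.136] centroid on z=.14 plane [[0.4845 0.0798 0.14  ]]
```

View pics/s16.png

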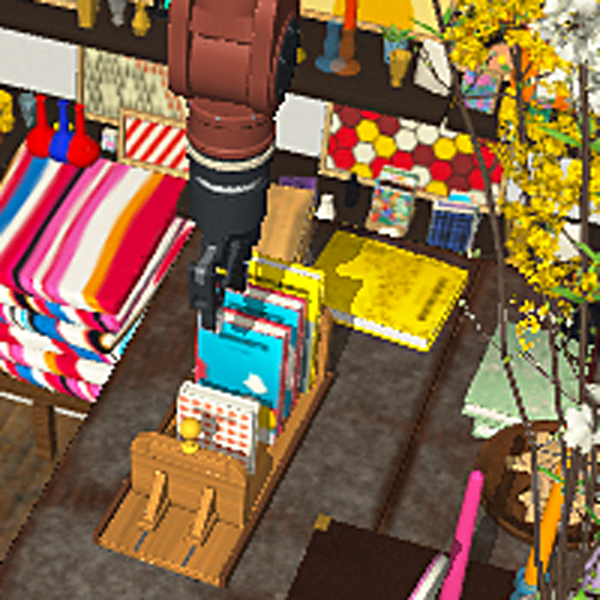

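View pics/t16.png

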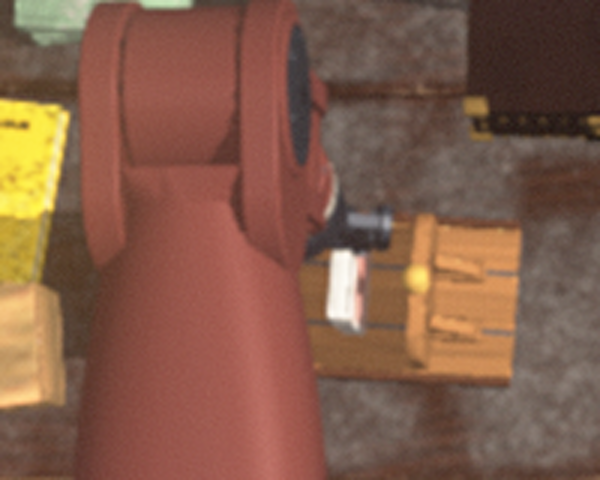

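Emit:
{"method": "servo_tool", "body": {
  "targets": [
    [[0, -0.033, -0.002], [0.1, 0, 0], 0.06],
    [[0, -0.03, 0], [0.1, 0, 0], 0.06],
    [[0, 0, 0], [0.17, 0, 0], 0.06],
    [[0, 0, 0], [0.17, 0, 0], 0.06],
    [[0, 0, 0], [0.17, 0, 0], 0.06],
    [[0, 0, 0], [0.17, 0, 0], 0.06],
    [[0, 0, 0], [0.17, 0, 0], 0.06],
    [[0, 0, 0], [0.17, 0, 0], 0.06],
    [[0, 0, 0], [0.17, 0, 0], 0.06],
    [[0, 0, 0], [0.17, 0, 0], 0.06],
    [[0, 0, 0], [0, 0, 0], 0.06]
  ]
}}

```text
time_s: 46.52
tcp_pos: [0.476, 0.0816, 0.2536]
eef_rot: [-1.619, 1.547, 3.005]
force: [0.2, 0.2, 0.5]
opening: 0.7
```

Run:
```python
from h import *
go([.4835,.079,.20],-.05)
```

```text
t 46.52 tcp [0.476  0.0816 0.2536] F [0.2 0.2 0.5] op 0.7 q [-0.1  -0.23 -0.23  1.59  0.    1.56]
toolaxes(cols)
 [[-0.023  0.996 -0.088]
 [ 0.003 -0.088 -0.996]
 [-1.    -0.024 -0.001]]
shift now-frame [0.0534 0.009  0.002 ] turn [-0.038 -0.002  0.023] | shift in target frame [0.0536 0.0076 0.0022]
```

Emit:
{"method": "servo_tool", "body": {
  "targets": [
    [[0.025, 0.007, 0.002], [-0.038, -0.002, 0.023], 0.06],
    [[0.02, 0, 0], [0, 0, 0], 0.06],
    [[0, 0, 0], [0, 0, 0], 0.06]
  ]
}}

```text
time_s: 46.9
tcp_pos: [0.4811, 0.0792, 0.205]
eef_rot: [-1.537, 1.567, 3.135]
force: [0.0, -0.3, -0.7]
opening: 0.701
```

Run:
```python
from h import *
go([.4835,.079,.148],-.05)
```

```text
t 46.90 tcp [0.4811 0.0792 0.205 ] F [ 0.  -0.3 -0.7] op 0.701 q [-0.11 -0.24 -0.33  1.49 -0.    1.51]
toolaxes(cols)
 [[-0.003  0.999 -0.041]
 [ 0.    -0.041 -0.999]
 [-1.    -0.003  0.   ]]
shift now-frame [0.057  0.0026 0.0001] turn [0.009 0.    0.003] | shift in target frame [0.057  0.0024 0.0001]
```

Emit:
{"method": "servo_tool", "body": {
  "targets": [
    [[0.02, 0.003, 0], [0.009, 0, 0.003], 0.06],
    [[0.02, 0, 0], [0, 0, 0], 0.06],
    [[0.013, 0, 0], [0, 0, 0], 0.06],
    [[0, 0, 0], [0, 0, 0], 0.06],
    [[0, 0, 0], [0, 0, 0], 0.06]
  ]
}}

```text
time_s: 47.52
tcp_pos: [0.4844, 0.0792, 0.1519]
eef_rot: [1.428, 1.57, -0.191]
force: [-0.5, 0.3, -0.2]
opening: 0.702
```

Run:
```python
from h import *
go([.4835,.079,.148],-.05)
s=cam("side");save("s17.png",s["img"],(260,60,460,260),3)
```

```text
t 47.52 tcp [0.4844 0.0792 0.1519] F [-0.5  0.3 -0.2] op 0.702 q [-0.11 -0.23 -0.41  1.39 -0.    1.51]
toolaxes(cols)
 [[ 0.     0.999 -0.047]
 [-0.    -0.047 -0.999]
 [-1.     0.     0.   ]]
shift now-frame [ 0.0039 -0.0009  0.0002] turn [ 0.003  0.    -0.   ] | shift in target frame [ 0.0039 -0.0009  0.0002]
```

View pics/s17.png

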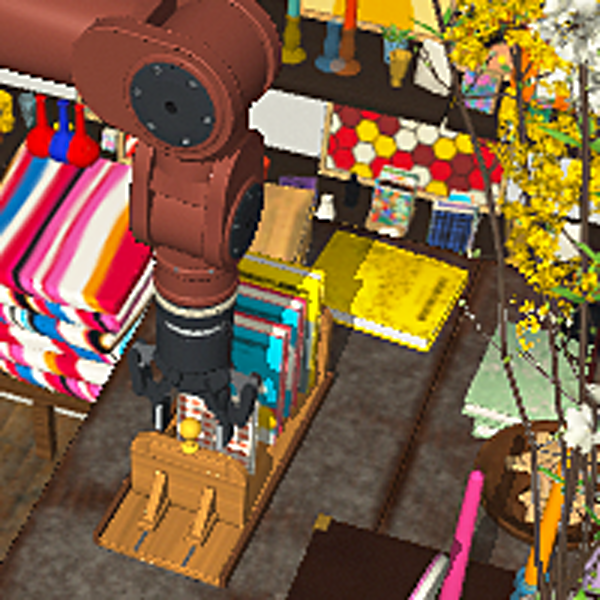

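Emit:
{"method": "servo_tool", "body": {
  "targets": [
    [[0.003, 0, 0], [0.003, 0, 0], 0.06],
    [[0, 0, 0], [0, 0, 0], 0.0],
    [[0, 0, 0], [0, 0, 0], 0.0],
    [[0, 0, 0], [0, 0, 0], 0.0],
    [[0, 0, 0], [0, 0, 0], 0.0],
    [[0, 0, 0], [0, 0, 0], 0.0]
  ]
}}

```text
time_s: 48.32
tcp_pos: [0.4819, 0.0793, 0.1505]
eef_rot: [-1.397, 1.566, -3.018]
force: [0.5, 1.3, -1.0]
opening: 0.246
```

Run:
```python
from h import *
go([.4835,.079,.148],-.05)
```

```text
t 48.33 tcp [0.4819 0.0793 0.1505] F [ 0.5  1.3 -1. ] op 0.246 q [-0.1  -0.23 -0.42  1.39 -0.    1.52]
toolaxes(cols)
 [[-0.005  0.999 -0.05 ]
 [-0.001 -0.05  -0.999]
 [-1.    -0.005  0.001]]
shift now-frame [0.0025 0.0016 0.0003] turn [0.    0.001 0.005] | shift in target frame [0.0025 0.0016 0.0003]
```

Emit:
{"method": "servo_tool", "body": {
  "targets": [
    [[0, 0, -0.005], [0, 0, 0], 0.0],
    [[0, 0, -0.01], [0, 0, 0], 0.0],
    [[0, 0, -0.01], [0, 0, 0], 0.0],
    [[0, 0, -0.01], [0, 0, 0], 0.0],
    [[0, 0, -0.006], [0, 0, 0], 0.0],
    [[0, 0, -0.005], [0, 0, 0], 0.0],
    [[0, 0, -0.005], [0, 0, 0], 0.0],
    [[0, 0, -0.005], [0, 0, 0], 0.0],
    [[0, 0, -0.005], [0, 0, 0], 0.0],
    [[0, 0, -0.005], [0, 0, 0], 0.0],
    [[0, 0, -0.005], [0, 0, 0], 0.0],
    [[0, 0, 0], [0, 0, 0], 0.0]
  ]
}}

```text
time_s: 49.82
tcp_pos: [0.4857, 0.155, 0.1505]
eef_rot: [-1.126, 1.566, -2.747]
force: [-1.5, -0.7, 1.0]
opening: 0.239
```

Run:
```python
from h import *
go([*rk(.0725,.060),.150],-.05)
s=cam("side");save("s18.png",s["img"],(260,60,460,260),3)
```

```text
t 49.83 tcp [0.4857 0.155  0.1505] F [-1.5 -0.7  1. ] op 0.239 q [ 0.05 -0.16 -0.35  1.38 -0.    1.67]
toolaxes(cols)
 [[-0.005  0.999 -0.05 ]
 [-0.002 -0.05  -0.999]
 [-1.    -0.005  0.002]]
shift now-frame [ 0.0003 -0.0028 -0.0734] turn [-0.     0.002  0.005] | shift in target frame [ 0.0005 -0.0028 -0.0734]
```

View pics/s18.png

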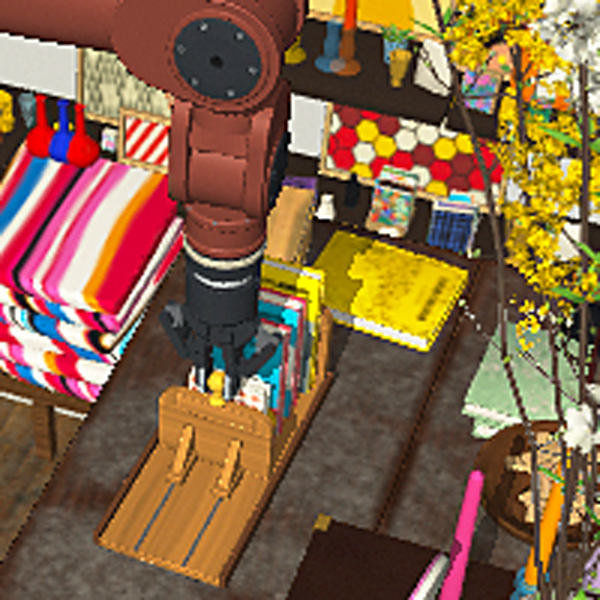

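Emit:
{"method": "servo_tool", "body": {
  "targets": [
    [[0, 0, -0.005], [0, 0.002, 0.003], 0.0],
    [[0, 0, -0.005], [0, 0, 0], 0.0],
    [[0, 0, -0.005], [0, 0, 0], 0.0],
    [[0, 0, -0.005], [0, 0, 0], 0.0],
    [[0, 0, -0.005], [0, 0, 0], 0.0],
    [[0, 0, -0.005], [0, 0, 0], 0.0],
    [[0, 0, -0.005], [0, 0, 0], 0.0],
    [[0, 0, -0.005], [0, 0, 0], 0.0],
    [[0, 0, -0.005], [0, 0, 0], 0.0],
    [[0, 0, -0.005], [0, 0, 0], 0.0],
    [[0, 0, 0], [0, 0, 0], 0.0]
  ]
}}

```text
time_s: 51.25
tcp_pos: [0.4883, 0.2077, 0.1505]
eef_rot: [-0.849, 1.568, -2.471]
force: [-0.9, -1.4, 1.6]
opening: 0.241
```

Run:
```python
from h import *
go([*rk(.0725,.060),.150],-.05)
s=cam("side");save("s19.png",s["img"],(260,60,460,260),3)
```

```text
t 51.25 tcp [0.4883 0.2077 0.1505] F [-0.9 -1.4  1.6] op 0.241 q [ 0.16 -0.1  -0.3   1.37 -0.    1.78]
toolaxes(cols)
 [[-0.002  0.999 -0.051]
 [-0.001 -0.051 -0.999]
 [-1.    -0.002  0.002]]
shift now-frame [ 0.0004 -0.0028 -0.0206] turn [-0.001  0.002  0.002] | shift in target frame [ 0.0005 -0.0028 -0.0206]
```

View pics/s19.png

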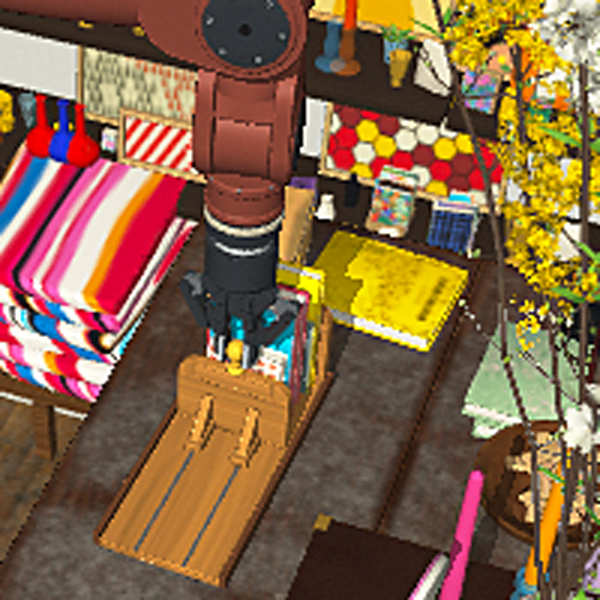

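Emit:
{"method": "servo_tool", "body": {
  "targets": [
    [[0, 0, -0.005], [0, 0, 0], 0.0],
    [[0, 0, -0.005], [0, 0, 0], 0.0],
    [[0, 0, -0.004], [0, 0, 0], 0.0],
    [[0, 0, -0.003], [0, 0, 0], 0.0]
  ]
}}

```text
time_s: 51.8
tcp_pos: [0.489, 0.2236, 0.1505]
eef_rot: [-0.497, 1.566, -2.119]
force: [-2.1, -7.3, 2.8]
opening: 0.243
```

Run:
```python
from h import *
go([*rk(.0725,.061),.150],-.05)
```

```text
t 51.80 tcp [0.489  0.2236 0.1505] F [-2.1 -7.3  2.8] op 0.243 q [ 0.19 -0.07 -0.28  1.37 -0.    1.81]
toolaxes(cols)
 [[-0.002  0.999 -0.052]
 [-0.004 -0.052 -0.999]
 [-1.    -0.002  0.004]]
shift now-frame [ 0.0004 -0.0028 -0.0056] turn [-0.002  0.004  0.002] | shift in target frame [ 0.0005 -0.0028 -0.0056]
```

Emit:
{"method": "servo_tool", "body": {
  "targets": [
    [[0, 0, -0.002], [0, 0, 0], 0.0],
    [[0, 0, -0.002], [0, 0, 0], 0.0]
  ]
}}

```text
time_s: 52.05
tcp_pos: [0.4892, 0.2266, 0.1505]
eef_rot: [-0.34, 1.564, -1.964]
force: [-1.9, -6.8, 2.5]
opening: 0.244
```

Run:
```python
from h import *
go([*rk(.0725,.061),.150],-.05)
s=cam("side");save("s20.png",s["img"],(280,80,420,220),4)
```

```text
t 52.05 tcp [0.4892 0.2266 0.1505] F [-1.9 -6.8  2.5] op 0.244 q [ 0.19 -0.07 -0.27  1.37 -0.01  1.82]
toolaxes(cols)
 [[-0.003  0.999 -0.053]
 [-0.007 -0.053 -0.999]
 [-1.    -0.002  0.007]]
shift now-frame [ 0.0004 -0.0028 -0.0027] turn [-0.003  0.007  0.002] | shift in target frame [ 0.0005 -0.0028 -0.0027]
```

View pics/s20.png

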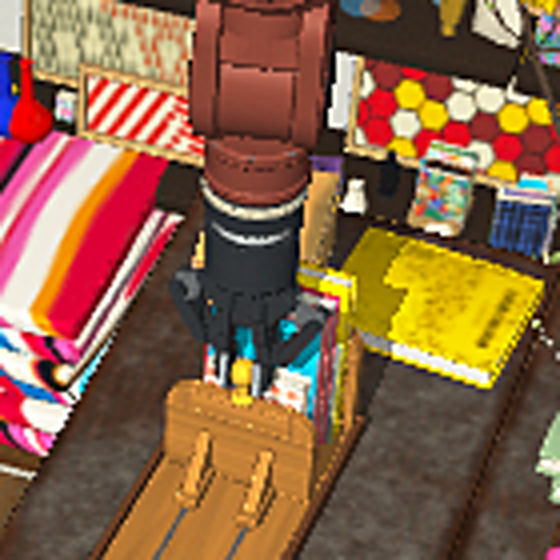

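Force is still low and steady, so the row is sliding; keep pushing gently until it rises.

Emit:
{"method": "servo_tool", "body": {
  "targets": [
    [[0, 0, -0.002], [0, 0.004, 0], 0.0],
    [[0, 0, -0.002], [0, 0, 0], 0.0]
  ]
}}

```text
time_s: 52.35
tcp_pos: [0.4892, 0.2272, 0.1504]
eef_rot: [-0.253, 1.56, -1.879]
force: [-3.0, -15.8, 4.6]
opening: 0.243
```

Emit:
{"method": "servo_tool", "body": {
  "targets": [
    [[0, 0, -0.002], [0, 0, 0], 0.0]
  ]
}}

```text
time_s: 52.48
tcp_pos: [0.4893, 0.2273, 0.1504]
eef_rot: [-0.202, 1.555, -1.829]
force: [-2.3, -15.0, 5.0]
opening: 0.246
```

Emit:
{"method": "servo_tool", "body": {
  "targets": [
    [[0, 0, -0.002], [0, 0, 0], 0.0]
  ]
}}

```text
time_s: 52.6
tcp_pos: [0.4892, 0.2274, 0.1504]
eef_rot: [-0.174, 1.551, -1.803]
force: [-3.3, -15.5, 4.9]
opening: 0.24
```

Emit:
{"method": "servo_tool", "body": {
  "targets": [
    [[0, 0, 0], [0, 0, 0], 0.05],
    [[0, 0, 0], [0, 0, 0], 0.05],
    [[0, 0, 0], [0, 0, 0], 0.05],
    [[0, 0, 0], [0, 0, 0], 0.05],
    [[-0.02, 0, 0], [0, 0, 0], 0.05],
    [[-0.03, 0, 0], [0, 0, 0], 0.05],
    [[-0.04, 0, 0], [0, 0, 0], 0.05],
    [[-0.04, 0, 0], [0, 0, 0], 0.05],
    [[0, 0, 0.05], [0, 0, 0], 0.05],
    [[0, 0, 0.06], [0, 0, 0], 0.05],
    [[0, 0, 0.06], [0, 0, 0], 0.05],
    [[0, 0, 0.06], [0, 0, 0], 0.05],
    [[0, 0, 0.06], [0, 0, 0], 0.05],
    [[0, 0, 0.06], [0, 0, 0], 0.05],
    [[0, 0, 0.05], [0, 0, 0], 0.05],
    [[0, 0, 0], [0, 0, 0], 0.05],
    [[0, 0, 0], [0, 0, 0], 0.05]
  ]
}}

```text
time_s: 54.72
tcp_pos: [0.468, -0.1797, 0.3107]
eef_rot: [0.723, 1.545, -0.902]
force: [0.1, 0.6, 0.2]
opening: 0.584
```

Run:
```python
from h import *
st()
s=cam("side");save("s21.png",s["img"],(270,80,430,240),4)
t=cam("top");save("t21.png",t["img"],(140,190,340,340),4)
P=t["P"]
def inr(p):
    d=p[...,:2]-O; c,sn=np.cos(YR),np.sin(YR); return np.stack([c*d[...,0]+sn*d[...,1],-sn*d[...,0]+c*d[...,1],p[...,2]],-1)
Q=inr(P)
b=Q[(Q[...,0]>.03)&(Q[...,0]<.13)&(Q[...,1]>.03)&(Q[...,1]<.18)&(Q[...,2]>.09)&(Q[...,2]<.21)]
for lo in np.arange(.04,.18,.006):
    z=b[(b[:,1]>=lo)&(b[:,1]<lo+.006)]
    if len(z): print(round(lo,3),len(z),np.percentile(z[:,2],[50,90]).round(3))
for n,z0,z1 in(("slid+",.100,.116),("small",.120,.134),("mids",.174,.186),("large",.187,.198),("knob",.136,.16)):
    q=b[(b[:,2]>z0)&(b[:,2]<z1)]; 
    if len(q)>5: r=cv2.minAreaRect((q[:,:2]*1000).astype(np.float32)); print(n,len(q),[np.round(x,1) for x in r])
S=inr(s["P"]); q=S[(S[...,0]>.03)&(S[...,0]<.13)&(S[...,1]>.03)&(S[...,1]<.075)&(S[...,2]>.05)&(S[...,2]<.105)]
c,n,_=plane(q); print("slider back",c,n)
for nm,box in dict(bowl=(395,220,432,255),deck=(340,290,385,330),candle=(440,293,466,318)).items():
    p=P[box[1]:box[3],box[0]:box[2]].reshape(-1,3); p=p[p[:,2]>.009]; r=cv2.minAreaRect((p[:,:2]*1000).astype(np.float32)); print(nm,len(p),p.mean(0).round(4),r)
```

```text
t 54.73 tcp [ 0.468  -0.1797  0.3107] F [0.1 0.6 0.2] op 0.584 q [-0.62 -0.2  -0.1   1.65 -0.01  1.  ]
toolaxes(cols)
 [[ 0.016  0.998 -0.054]
 [-0.02  -0.054 -0.998]
 [-1.     0.017  0.019]]
0.046 37 [0.111 0.145]
0.052 121 [0.11  0.146]
0.058 86 [0.111 0.15 ]
0.064 100 [0.113 0.142]
0.07 69 [0.126 0.129]
0.076 76 [0.125 0.129]
0.082 88 [0.125 0.129]
0.088 281 [0.154 0.18 ]
0.094 96 [0.177 0.181]
0.1 99 [0.176 0.181]
0.106 116 [0.177 0.183]
0.112 89 [0.179 0.182]
0.118 102 [0.178 0.182]
0.124 104 [0.177 0.181]
0.13 152 [0.18  0.192]
0.136 88 [0.189 0.192]
0.142 95 [0.188 0.191]
0.148 86 [0.189 0.193]
slid+ 241 [array([80. , 90.7]), array([83.2, 99.6]), np.float64(89.7)]
small 291 [array([71.2, 85.8]), array([ 56.1, 113.6]), np.float64(65.5)]
mids 706 [array([ 80.8, 120.8]), array([98.1, 63.5]), np.float64(1.1)]
large 200 [array([ 80.4, 132.3]), array([42.1, 98.9]), np.float64(89.9)]
knob 192 [array([67.9, 84.6]), array([ 60.7, 108.6]), np.float64(65.9)]
slider back [0.08115443 0.05068896 0.0779114 ] [ 0.01545288 -0.9934198   0.11348266]
bowl 1161 [ 0.4362 -0.2027  0.6959] ((493.71075439453125, -256.8838195800781), (51.435203552246094, 268.70751953125), 42.389373779296875)
deck 1418 [ 0.3205 -0.1132  0.7271] ((345.1481018066406, -162.82110595703125), (66.73912811279297, 188.63404846191406), 26.219783782958984)
candle 277 [ 0.3871 -0.422   0.0216] ((386.4481506347656, -421.971435546875), (50.567073822021484, 51.280967712402344), 11.555391311645508)
```

View pics/s21.png

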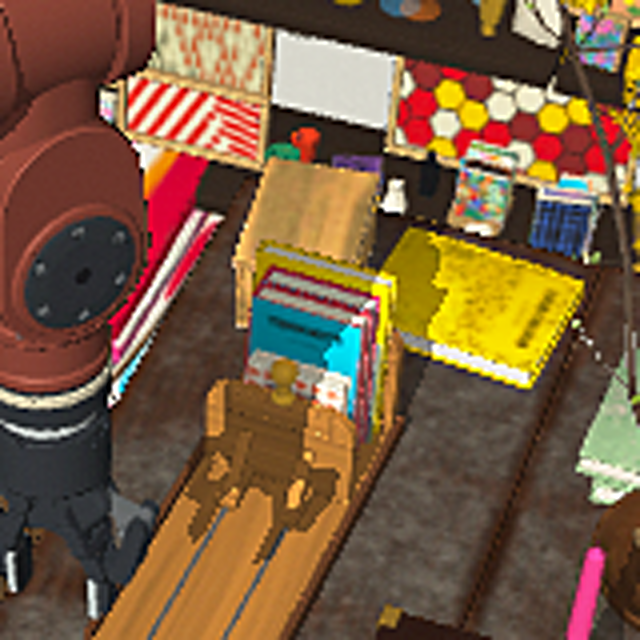

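View pics/t21.png

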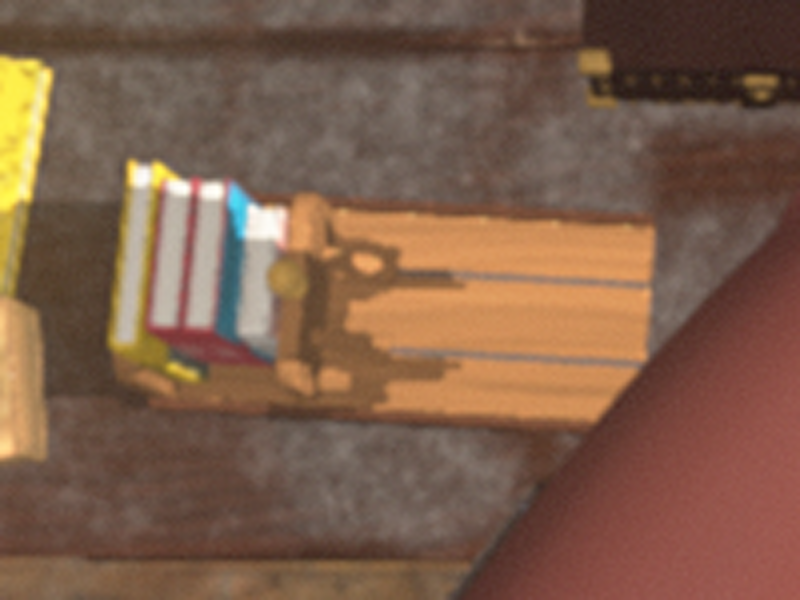

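Run:
```python
from h import *
s=cam("side")
save("s22.png",s["img"],(200,200,360,400),3)
a=cv2.imread("pics/side0.png"); d=cv2.absdiff(a,s["img"]).max(2)
for n,b in dict(bowl=(285,312,322,350),deck=(246,262,276,290),candle=(216,334,240,358)).items(): print(n,(d[b[1]:b[3],b[0]:b[2]]>40).mean().round(3))
```

```text
bowl 0.0
deck 0.223
candle 0.0
```

View pics/s22.png

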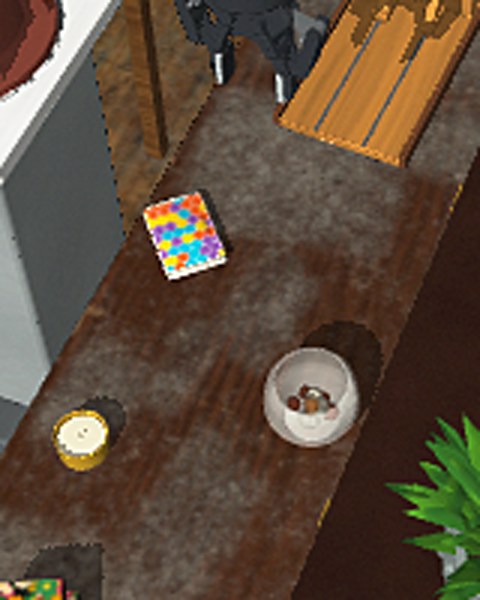

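```bash
python3 -c "
from cell import ctrl
print(ctrl.finish_job())"
```

```text
the job is handed in; nothing more can be done
None
```

All four books are on the rack in one closed row, spines to the front: largest against the fixed end, then the two middle ones, then the smallest. I pinched each book at the top, turned it a quarter turn and set it on the deck. Then I pinched the knob and slid the end up until the push force held at about 15 N. I handed the job in at about 55 s of the 128 s allowed; it reports no verdict.

What the last pictures showed:
- **Row:** measured along the rack, the smallest book lies at y of about 67–88 mm, the two middle ones at 88–131 mm and the largest at 132–150 mm. Its tops are at the expected heights and centred at x of about 80 mm.
- **Sliding end:** closed to about 84 mm, by the arm's position when it stalled. The picture agrees to about 2 mm.
- **Arm:** clear of everything.
- **Bystanders:** the bowl and candle look unchanged from the first picture. The card deck's before/after comparison flagged 22% of its pixels, probably because a book partly hid the deck at the start. By eye it is still lying flat in its place. The arm blocked the top view of the bowl and deck, so I checked those two only in the side view.

One reading disagreed: a plane fitted to the back of the sliding end came out tilted by about 0.11 rad, most likely because it caught the feet as well. I did not check it further.

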